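Store a cleaned nut in a flip-cap tube

TASK

The cleaned brass nut on the mat goes into the green-capped tube: flick that cap open, pick the nut up with the sprung tongs (keep the gripper's fingers off the nut) and let it fall into the tube, then lay the tongs flat on the mat again and press the green cap down until it snaps fully shut. Press gently enough not to crack the tube, leave the other three caps shut, and do not knock over or shift the glass vial and the spanner nearby.

Things in the scene. Friction and masses are not known exactly. Their poses are not given: they have to be found in the camera images.
- rack: white clip rack, 62 x 212 x 41 mm, fixed; origin at the centre of its underside on the bench, z up; its four holes lie 50 mm apart along its y axis (y = -75, -25, 25, 75 mm), in line with x = 0. All caps have their tabs on the rack's -x side (towards the robot) and their hinges on its +x side.
- tube_green: clear sample tube, 29 mm outside, 26 mm inside diameter, 76 mm long, with a green hinged cap, clipped firmly into one of the rack's holes (which one varies); origin at the centre of its underside, 6 mm above the bench; axes as the rack's. The wall and cap bear at most 60 N from the fingers. Equal tubes with blue, white and yellow caps, all shut, fill the other holes.
- tube_green_mouth (a point): middle of the rim of the green-capped tube, 82 mm above the bench; inner floor of the tube 73 mm below it. The hinge line of the cap runs along the rack's y axis, 18 mm to the rack's +x side of this point, at the same height.
- cap_green (a joint): hinge of the green cap (rad): 0 shut, 2.1 fully open, leaning back on the far side. An over-centre spring drives it home below 0.2 rad and wide open above. From shut it takes about 4 N up at the tab to lift it past 0.2 rad. Pushed shut, it resists more and more, up to 4 N at the tab or 10 N at its middle near 0.4 rad, then snaps home; let go sooner, it springs open again.
- cap_green_tab (a point): middle of the underside of the green cap's tab, 42 mm from the hinge line, 84 mm above the bench when shut. The tab is 16 mm wide, 3.5 mm thick and stands out 12 mm from the cap's edge, 14 mm from the tube's wall, 40 mm clear of the rack below. A tilted fingertip fits under it from the tab's side; its sides can also be pinched from above.
- cap_green_middle (a point): middle of the green cap's top face, 18 mm from the hinge line, 88 mm above the bench when shut. The cap is 33 mm across and 5.5 mm thick.
- cap_blue (a joint): hinge of the blue cap, 0 shut (rad)
- cap_white (a joint): hinge of the white cap, 0 shut (rad)
- cap_yellow (a joint): hinge of the yellow cap, 0 shut (rad)
- mat: grey-green mat, 180 x 150 x 2 mm, fixed; origin at the centre of its underside, x along its length
- tongs: sprung steel tongs lying flat on the mat, 135 mm long, 14 mm high, about 45 g; origin midway, on the underside; x points to the tips, z up. Two upright strip legs spring apart from the closed end at x = -68 mm, each pivoting at x = -60 mm; it turns 0.06 rad from released to closed on the nut.
- tongs_grip (a point): middle between the black ribbed grip zones, which are 40 mm long and 14 mm high, 7 mm above the underside of the tongs. Their outer faces are 39 mm apart here when released, and 33 mm apart and parallel when the jaws close on the nut; each needs about 3 N to start moving, 6 N to close on the nut.
- tongs_tips (a point): point midway between the rubber-faced jaws, 5 mm above the underside; 63 mm ahead of tongs_grip. The jaws are 16 mm long, 10 mm high, 28 mm apart inside when released, 35 mm outside.
- nut: knurled brass union nut standing on the mat, 14 mm diameter, 12 mm high, 11 to 20 g; origin at the centre of its underside
- headspace_vial: small glass vial with a pale cap, 22 mm diameter, 62 mm high, standing loose on the bench; leave it alone; origin at its underside
- spanner_a: steel spanner, 150 mm long, lying loose on the bench; leave it alone

How it is judged:
By the outcome, as a careful person would: the job done as asked, in the order asked, and still so for the second after the job is handed in, with the robot touching nothing.
It also fails if it takes over 64 s, if anything falls off the work surface, if the arm or the gripper's body presses on something with over 40 N, if the wrist force passes 120 N, or if a joint passes its speed limit or range.

ROBOT

A 6-joint arm with a two-finger parallel gripper is mounted at the origin on a cart in front of the work surface, level with it; the furniture and walls round the work are solid. World frame = base frame: x ahead of the robot, y to its left, z up, the work surface at z = 0. Lengths are in mm, angles in degrees, forces in N, time in s.
With the tool pointing down it reaches from about 300 to 850 mm from the base axis. Payload 4.2 kg.
Tool frame: the origin (TCP) lies between the finger pads; the fingertips stand 25 mm ahead of it and the grasp point (between the pads) lies 6 mm ahead of it; x points along the fingers, y is the direction in which the jaws open and shut, and the axes are right-handed (so a half turn about x gives the same grasp; the last joint's range is limited). The gripper opens to 91 mm and grips with 3 to 60 N. Pads are 32 mm wide; open, the fingers measure 118 mm over their backs; the gripper's body (76 mm by 178 mm) begins 60 mm behind the grasp point.
Start: joints at [72.708, 18.312, 89.639, -0, 72.044, -1.146], TCP at [159.9, 552.334, 238.976] pointing down, gripper open.
Joint ranges: [-177.97, 177.97], [-48.28, 115.42], [12.27, 149.76], [-77.06, 257.06], [2.81, 150.46], [-146.56, 146.56]. Speed limits (degrees/s): [147.25, 147.25, 180, 180, 180, 180].

INTERFACE

Orientations are given as [roll, pitch, yaw] about the fixed x, y, z axes, in that order (R = Rz(yaw) Ry(pitch) Rx(roll)).
In Python, from workcell import env gives the robot as it stands.
- The arm moves only by the tool jog_arm, never from a script. Its argument "plan" is one flat list of numbers, 4 for each row, row after row: the shift along the tool's x, y, z in cm, then the turn about the tool's x in units of 6 degrees (1.0 is 6 degrees). In form: [tx, ty, tz, turn, tx, ty, tz, turn, ...]. A call has 1 to 12 rows; each row shifts and turns the commanded pose from where the row before left it, along the tool's axes as they then stand; what a row does not reach is not made up. A row lasts 1/12 s, in which the tool goes at most 41.7 mm and 7.16 degrees, less where a joint would pass 70% of its speed; a pose out of reach is approached as far as the arm can. A call with a gripper value outside its range is refused whole. "claw" is the finger opening in cm, from 0 to 9.12, set as the call begins (left out, the last holds). The fingers move at their own pace and stop on an object; "newtons" is the grip in N (left out, the last holds). Time passes only in rows, so rows that do not move let the fingers close. It gives the time, the measured TCP pose, the force and the opening at its end, in the units of the state.
- env.state(): the state, without advancing time (a new reading comes with each control period).
- env.grab_frame(name): name is "side" or "top"; returns the picture (420x560x3 uint8, red, green, blue); there is no depth.
- env.calibration(name): a dict with "vertical_fov" (degrees; the focal length in pixels is half the picture's height over the tangent of half this angle, whatever the lens; pixels are square), "cx", "cy" (the principal point, pixels), "origin" and "orientation" of the camera in the world. Camera axes: x right, y down, z forward; pixel columns grow to the right and rows downward; lengths in mm; the calibration is good to about 2 mm. A picture is of the moment at which its call begins. calibration takes no time and is no camera call.
- env.job_done(): hands the job in, once; it reports no verdict.
The state is a dict: "time_s": time; "qpos": joint angles; "qvel": joint speeds; "effort": joint torques, N m; "ee_pos": TCP position; "ee_rot": TCP orientation; "force": force on the tool from outside, world axes, zero at the start; "torque": the same for the moment, N m; "gripper_width": finger opening in mm.
Only numpy, scipy, OpenCV 4.12 (cv2) and the standard library are available. Lean on these libraries where they do the work, as an engineer would, in place of code of your own. Each camera call takes 0.05 s, during which the arm holds its last target.

## Working session

There is one attempt and no reset: what is moved stays moved. The work goes in short steps, Python scripts to look and compute and a tool call to move; the robot and the scene stay as the last step left them, time stands still between calls to the robot, and variables do not carry over. Pictures are saved under pics/ and viewed, and the job is handed in when it is done.

Besides the shell and the picture viewer there is one more tool, called after "Emit:" by a JSON object that holds its "method" and its "body", one argument or row to a line. jog_arm: Moves the arm, as the interface text tells. Its arguments: {"type":"object","properties":{"plan":{"type":"array"},"claw":{"type":"number"},"newtons":{"type":"number"}},"required":["plan"]}

```bash
ls; mkdir -p pics; python3 - <<'E'
from workcell import env
import cv2
print(env.state())
for n in("side","top"):
    print(n,env.calibration(n))
    cv2.imwrite(f"pics/{n}0.png",env.grab_frame(n)[:,:,::-1])
E
```

```text
pics
{'time_s': 0.0, 'qpos': array([ 7.27089553e+01,  1.83509737e+01,  8.97067739e+01, -5.77198611e-04,
        7.20427970e+01, -1.14628636e+00]), 'qvel': array([ 0.03951501,  0.00510266, -0.00182577,  0.02384295,  0.13349366,
       -0.02515255]), 'effort': array([ 1.15192151e-04, -4.12477756e+01, -2.31963587e+01,  7.26874452e-02,
        4.56393859e-02, -1.62612387e-04]), 'ee_pos': array([159.75624505, 551.8818818 , 238.12443416]), 'ee_rot': array([ -90.83357119,   89.89945391, -106.9781511 ]), 'force': array([-0.25829059,  0.03256187, -0.90957469]), 'torque': array([-0.02652408,  0.00144051, -0.00819486]), 'gripper_width': 91.02854274657815}
side {'vertical_fov': 43.84035863621287, 'cx': 278.5286030571381, 'cy': 210.0770231498873, 'origin': array([ 710.39255848, -650.85026602, 1020.09429051]), 'orientation': array([-1.43303152e+02,  1.18432684e-01,  1.79020271e+01])}
top {'vertical_fov': 54.02209408744021, 'cx': 279.5527490636003, 'cy': 209.55784729578932, 'origin': array([365.79845909,  -5.75646475, 947.07275965]), 'orientation': array([-172.60692054,    2.21205222,  -89.76681801])}
```

View pics/side0.png

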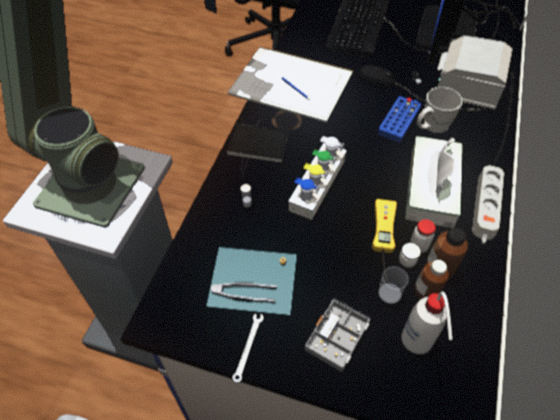

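View pics/top0.png

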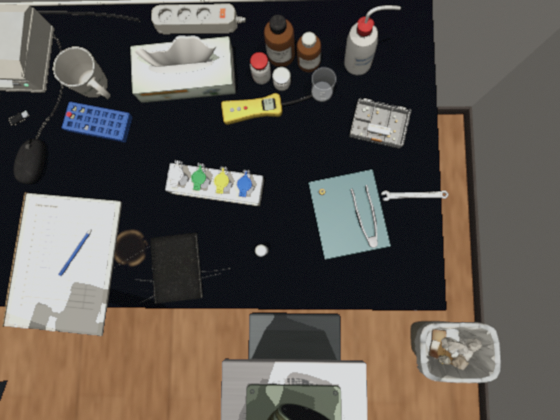

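```bash
cat > h.py <<'E'
import numpy as np, cv2
from scipy.spatial.transform import Rotation as R
from workcell import env
_c={}
def cal(n):
    if n not in _c: _c[n]=env.calibration(n)
    c=_c[n]; f=210/np.tan(np.radians(c["vertical_fov"])/2)
    return f,c["cx"],c["cy"],np.array(c["origin"]),R.from_euler("xyz",c["orientation"],degrees=True).as_matrix()
def px(n,u,v,z):
    f,cx,cy,o,M=cal(n); d=M@np.array([(u-cx)/f,(v-cy)/f,1]); return o+d*(z-o[2])/d[2]
def proj(n,p):
    f,cx,cy,o,M=cal(n); q=M.T@(np.array(p,float)-o); return f*q[0]/q[2]+cx,f*q[1]/q[2]+cy
def tri(a,b):
    A=[];B=[]
    for n,(u,v) in(("top",a),("side",b)):
        f,cx,cy,o,M=cal(n); d=M@np.array([(u-cx)/f,(v-cy)/f,1]); d/=np.linalg.norm(d); P=np.eye(3)-np.outer(d,d);A.append(P);B.append(P@o)
    x=np.linalg.lstsq(np.vstack(A),np.hstack(B),rcond=None)
    return x[0],x[1]
def crop(im,u0,v0,w,h,s,name,pts=[]):
    c=cv2.resize(im[v0:v0+h,u0:u0+w],None,fx=s,fy=s,interpolation=cv2.INTER_CUBIC)[:,:,::-1].copy()
    step=10
    for u in range(u0-u0%step+step,u0+w,step):
        cv2.line(c,(int((u-u0+.5)*s),0),(int((u-u0+.5)*s),4),(255,255,255),1)
        if u%20==0: cv2.putText(c,str(u),(int((u-u0+.5)*s)-10,14),0,.35,(0,255,255),1)
    for v in range(v0-v0%step+step,v0+h,step):
        cv2.line(c,(0,int((v-v0+.5)*s)),(4,int((v-v0+.5)*s)),(255,255,255),1)
        if v%20==0: cv2.putText(c,str(v),(6,int((v-v0+.5)*s)+4),0,.35,(0,255,255),1)
    for p in pts: cv2.circle(c,(int((p[0]-u0+.5)*s),int((p[1]-v0+.5)*s)),2,(255,0,255),-1)
    cv2.imwrite("pics/"+name,c)
E
python3 - <<'E'
from h import *
t=cv2.imread("pics/top0.png")[:,:,::-1]; s=cv2.imread("pics/side0.png")[:,:,::-1]
crop(t,300,160,100,110,7,"t_mat.png"); crop(t,155,150,120,70,6,"t_rack.png")
crop(s,200,235,110,90,7,"s_mat.png"); crop(s,275,125,90,100,6,"s_rack.png")
E
```

```text
(no output)
```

View pics/t_mat.png

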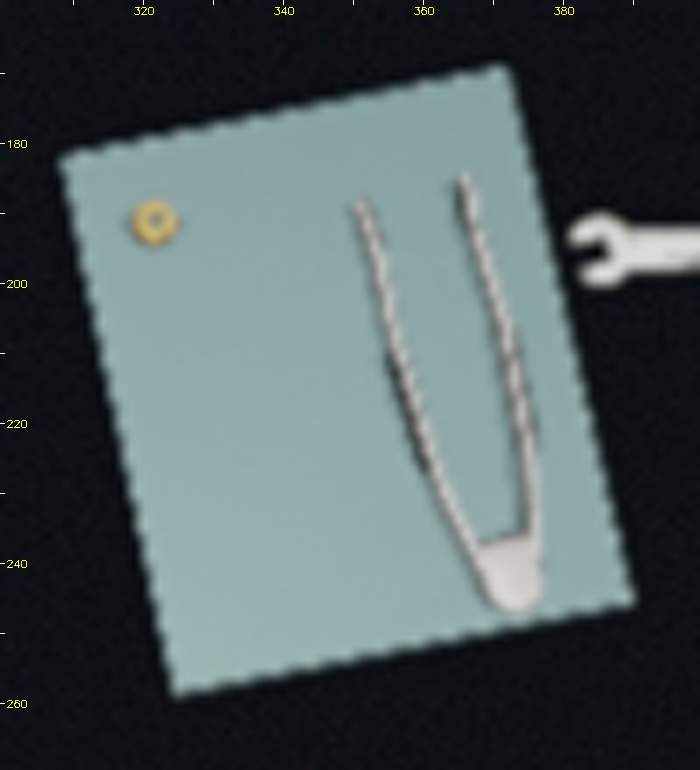

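View pics/t_rack.png

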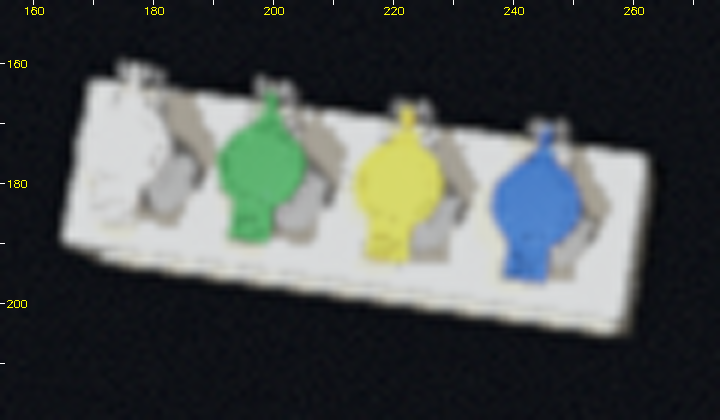

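View pics/s_mat.png

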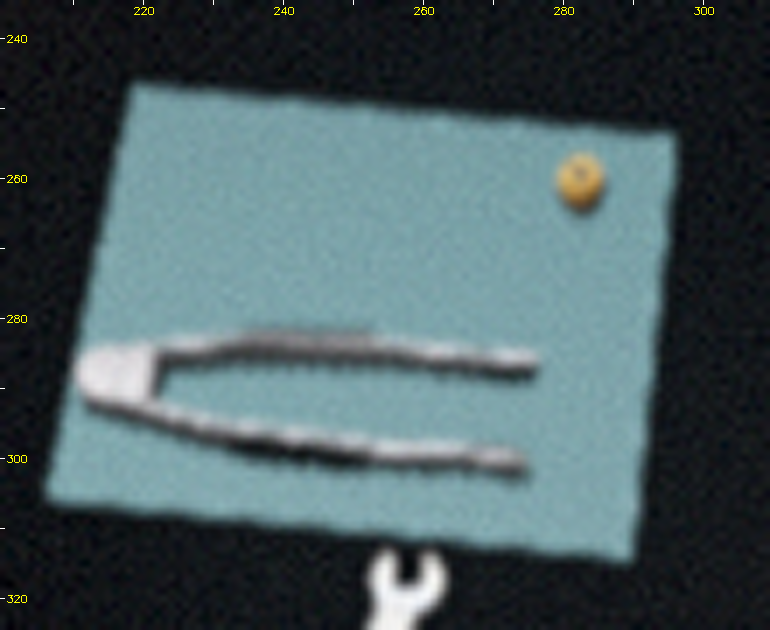

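View pics/s_rack.png

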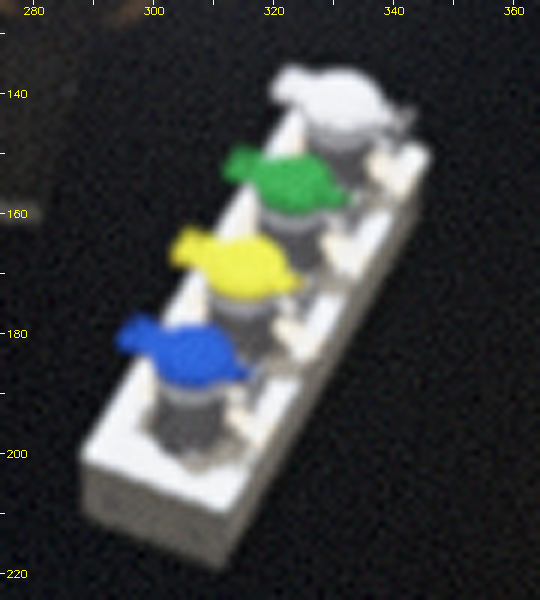

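```bash
cat > fit.py <<'E'
from h import *
from scipy.optimize import least_squares
def fit(pts, x0):  # pts: list (cam,u,v,local xyz)
    def f(p):
        c,s=np.cos(p[2]),np.sin(p[2]); r=[]
        for n,u,v,l in pts:
            w=[p[0]+c*l[0]-s*l[1],p[1]+s*l[0]+c*l[1],l[2]]; q=proj(n,w); r+=[q[0]-u,q[1]-v]
        return r
    s=least_squares(f,x0,loss="soft_l1"); return s.x,np.round(f(s.x),1).reshape(-1,2)
E
python3 - <<'E'
from fit import *
T=lambda x,y,s,u,v:(u+x/s-.5,v+y/s-.5)
m=lambda x,y:T(x,y,7,300,160); ms=lambda x,y:T(x,y,7,200,235)
k=lambda x,y:T(x,y,6,155,150); ks=lambda x,y:T(x,y,6,275,125)
# mat: TL in top = +x +y
for a,z in zip([(60,157),(512,66),(636,604),(174,697)],[0]*4): print(px("top",*m(*a),2).round(1),end=' ')
print()
for a in [(132,85),(678,131),(634,563),(45,500)]: print(px("side",*ms(*a),2).round(1),end=' ')
print()
print("nut",px("top",*m(155,221),14).round(1),px("side",*ms(581,173),14).round(1), tri(m(155,221),ms(581,173)))
for n,a,b in (("closed",(514,612),(76,378)),("ltip",(360,198),(538,361)),("rtip",(463,175),(526,462))):
    print(n,px("top",*m(*a),12).round(1),px("side",*ms(*b),12).round(1),tri(m(*a),ms(*b))[0].round(1))
for n,a,b in (("white",(127,145),(340,100)),("green",(262,168),(290,180)),("yellow",(399,186),(243,265)),("blue",(537,206),(191,353))):
    print(n,px("top",*k(*a),88).round(1),px("side",*ks(*b),88).round(1),tri(k(*a),ks(*b))[0].round(1))
for n,a in (("rackTL",(90,80)),("TR",(650,155)),("BR",(627,322)),("BL",(62,240))): print(n,px("top",*k(*a),41).round(1))
E
```

```text
[553.2 -35.    2. ] [ 583.4 -184.9    2. ] [ 405.4 -220.3    2. ] [374.9 -71.    2. ] 
[375.1 -72.4   2. ] [551.9 -34.3   2. ] [ 583.5 -185.3    2. ] [ 405.8 -220.5    2. ] 
nut [529.4 -65.5  14. ] [528.7 -66.2  14. ] (array([529.06271203, -65.75176562,  13.58713082]), array([0.43964987]))
closed [ 402.3 -179.2   12. ] [ 402.  -183.4   12. ] [ 401.5 -180.7    7.1]
ltip [ 537.2 -132.6   12. ] [ 536.3 -134.    12. ] [ 536.7 -133.1   10.9]
rtip [ 544.7 -166.2   12. ] [ 543.5 -168.1   12. ] [ 544.1 -166.9   10.6]
white [555.2 251.7  88. ] [553.6 251.4  88. ] [554.3 250.9  89.1]
green [546.6 202.7  88. ] [545.5 202.   88. ] [546.  202.3  88.2]
yellow [539.9 153.3  88. ] [539.6 152.4  88. ] [539.8 153.2  87.2]
blue [532.5 103.8  88. ] [532.6 102.8  88. ] [532.5 103.9  86.8]
rackTL [590.8 280.9  41. ]
TR [560.9  67.6  41. ]
BR [497.7  75.6  41. ]
BL [529.2 289.2  41. ]
```

```bash
python3 - <<'E'
from fit import *
t=cv2.imread("pics/top0.png")[:,:,::-1]; s=cv2.imread("pics/side0.png")[:,:,::-1]
crop(t,340,175,48,80,9.5,"t_tongs.png"); crop(s,205,270,75,40,10,"s_tongs.png")
E
```

```text
(no output)
```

View pics/t_tongs.png

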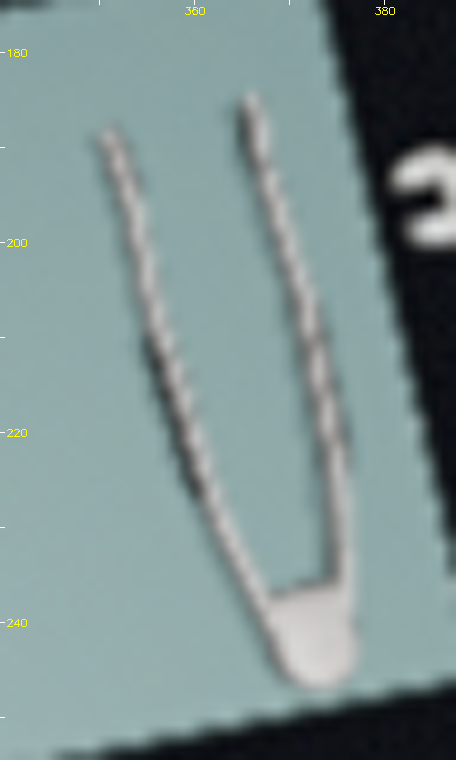

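View pics/s_tongs.png

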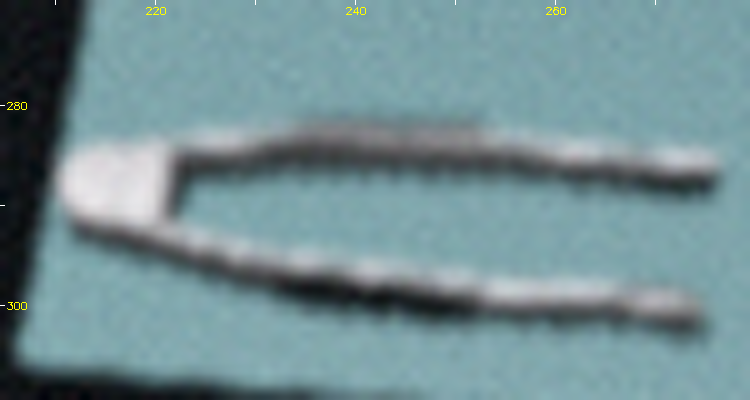

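```bash
python3 - <<'E'
from fit import *
gl=px("top",357.2,218.6,15); gr=px("top",375,214.2,15); print(gl,gr,(gl+gr)/2)
a=px("side",243.5,282.3,15);b=px("side",242.3,297.5,15); print(a,b,(a+b)/2)
tl=px("top",350.9,188.2,12);tr=px("top",365.8,184.5,12); print(tl,tr,(tl+tr)/2)
a=px("side",276,285.5,12);b=px("side",274,300,12); print(a,b,(a+b)/2)
E
```

```text
[ 465.90857991 -144.97754853   15.        ] [ 475.902197   -185.13555217   15.        ] [ 470.90538845 -165.05655035   15.        ]
[ 465.82391271 -148.67309383   15.        ] [ 476.06744645 -183.93283612   15.        ] [ 470.94567958 -166.30296498   15.        ]
[ 536.24830572 -132.49138759   12.        ] [ 544.74823058 -166.56363633   12.        ] [ 540.49826815 -149.52751196   12.        ]
[ 535.1128487  -132.90984989   12.        ] [ 541.8585242  -167.35583262   12.        ] [ 538.48568645 -150.13284125   12.        ]
```

```bash
cat > plan.py <<'E'
from h import *
import sys
def rot():
    s=env.state(); return np.array(s["ee_pos"]),R.from_euler("xyz",s["ee_rot"],degrees=True).as_matrix(),s
def go(p,yaw=None):
    """delta in tool axes cm to TCP p; turn units to bring tool y to heading yaw (mod 180)"""
    q,M,s=rot(); d=M.T@(np.array(p)-q)/10
    y=M[:,1]; h=np.degrees(np.arctan2(y[1],y[0]))
    print("t",round(float(s["time_s"]),2),"pos",q.round(1),"y-head",round(h,2),"F",np.round(s["force"],1),"w",round(float(s["gripper_width"]),1),"q",np.round(s["qpos"],0))
    print("delta cm",d.round(2), end=" ")
    if yaw is not None:
        e=(yaw-h+90)%180-90; print("turn units",round(-e/6 if M[2,0]<0 else e/6,2),"deg",round(e,2),end="")
    print()
if __name__=="__main__":
    a=[float(x) for x in sys.argv[1:]]; go(a[:3],a[3] if len(a)>3 else None)
E
python3 - <<'E'
from plan import *
q,M,s=rot(); print(M.round(3))
th=np.radians(-8.2); X=np.array([np.cos(th),np.sin(th),0])
c=np.array([546.6,202.5,0])
p=c-32*X; print(p)
go(p+[0,0,190],90-8.2)
print(px("top",250,100,40),px("top",185,100,60),px("top",261,250,62), px("top",215,100,20))
E
```

```text
[[-0.     0.278  0.961]
 [-0.002  0.961 -0.278]
 [-1.    -0.002 -0.   ]]
[514.92716061 207.06412588   0.        ]
t 0.1 pos [159.8 551.9 238.2] y-head 73.85 F [ 0.3 -0.1  0.8] w 91.2 q [73. 18. 90. -0. 72. -1.]
delta cm [  4.86 -23.24  43.7 ] turn units -1.32 deg 7.95
[738.49186455  99.06011435  40.        ] [732.01561942 244.95771846  60.        ] [393.16674128  68.36013777  62.        ] [747.68634059 184.52786602  20.        ]
```

Emit:
{"method": "jog_arm", "body": {
  "plan": [0,0,0,-0.66,0,0,0,-0.66,0,0,0,0],
  "claw": 3.0,
  "newtons": 15
}}

```text
time_s: 0.35
ee_pos: [159.8, 552.0, 238.5]
ee_rot: [-98.9, 89.9, -107.1]
force: [-0.1, 0.5, -0.1]
gripper_width: 74.2
```

```bash
python3 plan.py 514.9 207 190 81.8
```

```text
t 0.35 pos [159.8 552.  238.5] y-head 81.84 F [-0.1  0.5 -0.1] w 74.2 q [73. 18. 90. -0. 72. -9.]
delta cm [  4.87 -29.11  40.05] turn units 0.01 deg -0.04
```

Emit:
{"method": "jog_arm", "body": {
  "plan": [0,-1,1.4,0,0,-2,2.8,0,0,-2.2,3,0,0,-2.2,3,0,0,-2.2,3,0,0,-2.2,3,0,0,-2.2,3,0,0,-2.2,3,0,0,-2.2,3,0,0,-2.2,3,0,0,-2.2,3,0,0,-2.2,3,0]
}}

```text
time_s: 1.35
ee_pos: [463.5, 254.4, 238.8]
ee_rot: [169.4, 90.0, 161.0]
force: [1.7, 0.5, -0.1]
gripper_width: 30.5
```

```bash
python3 plan.py 514.9 207 190 81.8
```

```text
t 1.35 pos [463.5 254.4 238.8] y-head 81.65 F [ 1.7  0.5 -0.1] w 30.5 q [ 28.  14.  96.   0.  70. -54.]
delta cm [ 4.88 -3.94  5.77] turn units -0.02 deg 0.15
```

Emit:
{"method": "jog_arm", "body": {
  "plan": [1,-2,2.9,0,2,-1.5,2.2,0,2.5,-0.6,0.75,0,2.5,0,0,0,0,0,0,0,0,0,0,0]
}}

```text
time_s: 1.85
ee_pos: [513.9, 206.6, 157.9]
ee_rot: [-154.4, 89.8, -162.7]
force: [-0.2, 1.0, 0.9]
gripper_width: 29.9
```

```bash
python3 plan.py 514.9 207 90 81.8; python3 - <<'E'
from h import *
crop(env.grab_frame("top"),150,120,130,100,6,"t1.png");crop(env.grab_frame("side"),265,90,110,100,6,"s1.png")
E
```

```text
t 1.85 pos [513.9 206.6 157.9] y-head 81.69 F [-0.2  1.   0.9] w 29.9 q [ 21.  20.  99.   0.  61. -61.]
delta cm [6.79 0.06 0.12] turn units -0.02 deg 0.11
```

View pics/t1.png

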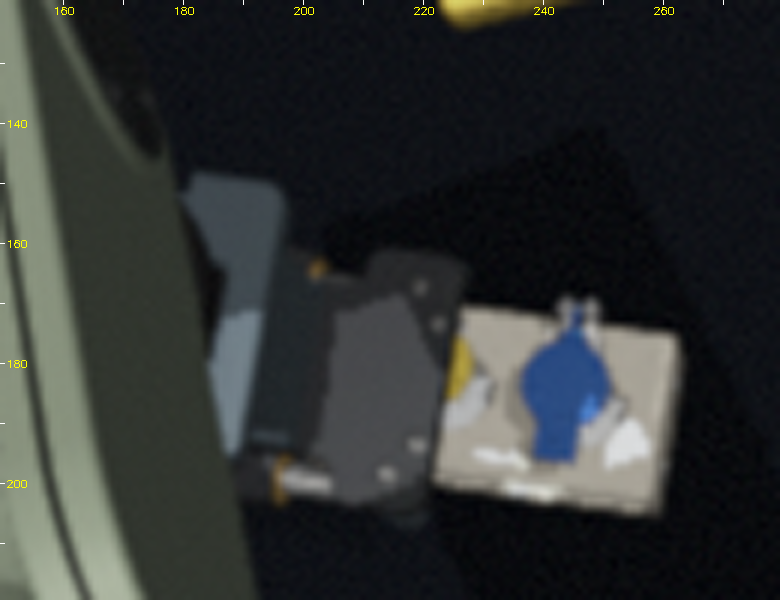

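View pics/s1.png

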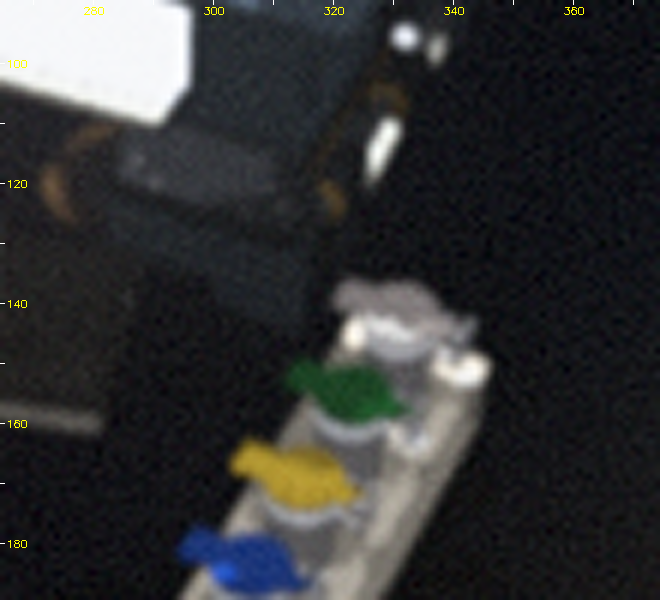

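Emit:
{"method": "jog_arm", "body": {
  "plan": [1.7,0.05,0.1,0,1.7,0,0,0,1.5,0,0,0,1.0,0,0,0,0.9,0,0,0,0,0,0,0,0,0,0,0]
}}

```text
time_s: 2.53
ee_pos: [516.0, 207.7, 91.5]
ee_rot: [33.4, 89.9, 25.2]
force: [-0.1, -0.2, 0.2]
gripper_width: 29.9
```

```bash
python3 plan.py 514.9 207 90 81.8; python3 - <<'E'
from h import *
crop(env.grab_frame("side"),265,90,110,100,6,"s2.png")
E
```

```text
t 2.53 pos [516.  207.7  91.5] y-head 81.79 F [-0.1 -0.2  0.2] w 29.9 q [ 21.  24. 104.   0.  52. -61.]
delta cm [ 0.15 -0.09 -0.1 ] turn units -0.0 deg 0.01
```

View pics/s2.png

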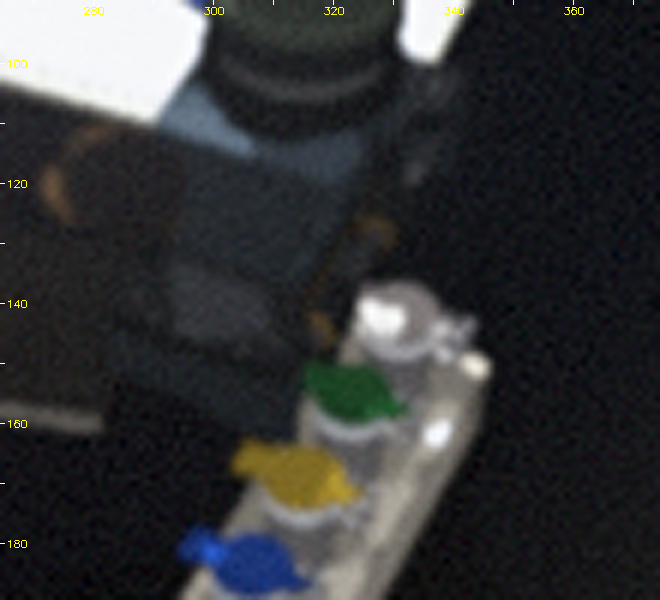

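Emit:
{"method": "jog_arm", "body": {
  "plan": [0,-0.1,-0.1,0,0,0,0,0,0,0,0,0,0,0,0,0],
  "claw": 1.2,
  "newtons": 15
}}

```text
time_s: 2.92
ee_pos: [515.1, 208.3, 91.8]
ee_rot: [71.6, 89.8, 63.3]
force: [-0.9, 5.1, -0.1]
gripper_width: 15.2
```

Emit:
{"method": "jog_arm", "body": {
  "plan": [0,0.05,0,0,0,0,0,0,-0.2,0,0,0,-0.2,0,0,0,-0.3,0,0,0,-0.3,0,0,0,-0.3,0,0,0,-0.3,0,0.05,0,0,0,0,0]
}}

```text
time_s: 3.67
ee_pos: [518.7, 207.8, 108.7]
ee_rot: [24.4, 89.5, 16.2]
force: [4.5, 3.0, 0.3]
gripper_width: 15.1
```

```bash
python3 plan.py 514.9 207 90 81.8; python3 - <<'E'
from h import *
crop(env.grab_frame("side"),265,90,110,100,6,"s3.png")
E
```

```text
t 3.67 pos [518.7 207.8 108.7] y-head 81.79 F [4.5 3.  0.3] w 15.1 q [ 21.  23. 103.  -0.  54. -61.]
delta cm [ 1.87 -0.14 -0.38] turn units -0.0 deg 0.01
```

View pics/s3.png

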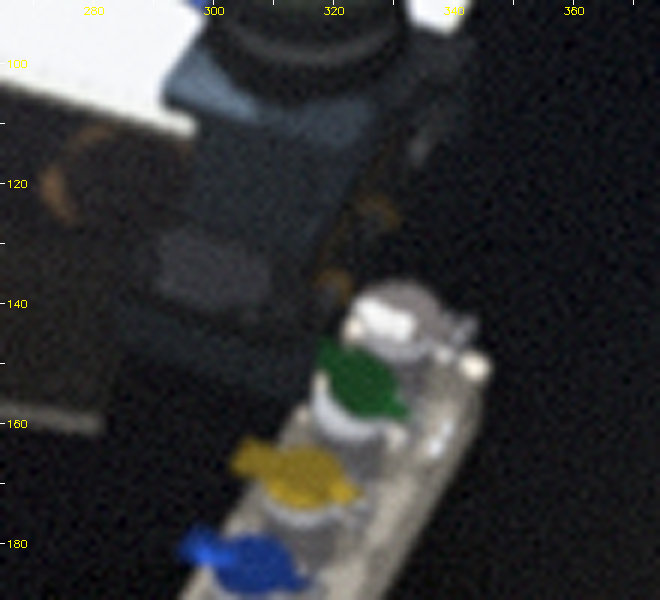

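Emit:
{"method": "jog_arm", "body": {
  "plan": [0,0,0,0,0,0,0,0,0,0,0,0,0,0,0,0,0,0,0,0,0,0,0,0],
  "claw": 3.4
}}

```text
time_s: 4.22
ee_pos: [514.9, 206.7, 106.8]
ee_rot: [-146.3, 90.0, -154.5]
force: [0.0, 0.8, -0.9]
gripper_width: 33.9
```

Emit:
{"method": "jog_arm", "body": {
  "plan": [-0.7,0,-1.0,0,-1.5,0,-1.5,0,-2,0,-1,0,-3,0,0,0,-3,0,0,0]
}}

```text
time_s: 4.63
ee_pos: [478.4, 211.8, 209.9]
ee_rot: [-152.8, 89.9, -161.0]
force: [0.3, -0.0, 0.5]
gripper_width: 33.7
```

```bash
python3 plan.py 471 -165.6 120 102.7; python3 - <<'E'
from h import *
crop(env.grab_frame("side"),265,90,110,100,6,"s4.png")
E
```

```text
t 4.63 pos [478.4 211.8 209.9] y-head 81.82 F [ 0.3 -0.   0.5] w 33.7 q [ 23.  15.  99.   0.  66. -59.]
delta cm [  9.02 -37.45   4.66] turn units -3.48 deg 20.88
```

View pics/s4.png

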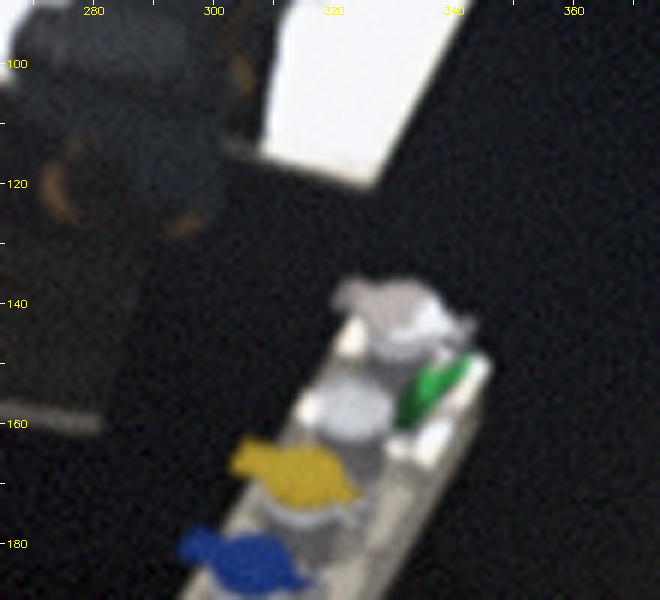

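Emit:
{"method": "jog_arm", "body": {
  "plan": [0,0,0,-0.87,0,0,0,-0.87,0,0,0,-0.87,0,0,0,-0.87,0,0,0,0],
  "claw": 5.5
}}

```text
time_s: 5.1
ee_pos: [479.8, 211.9, 209.3]
ee_rot: [109.5, 90.0, 122.3]
force: [-0.5, -0.1, -0.9]
gripper_width: 55.2
```

```bash
python3 plan.py 471 -165.6 120 102.7
```

```text
t 5.1 pos [479.8 211.9 209.3] y-head 102.75 F [-0.5 -0.1 -0.9] w 55.2 q [ 23.  15.  99.   0.  66. -80.]
delta cm [  8.92 -36.63  -9.18] turn units 0.01 deg -0.05
```

Emit:
{"method": "jog_arm", "body": {
  "plan": [0,-1.8,-0.4,0,0,-3.4,-0.85,0,0,-3.4,-0.85,0,0,-3.4,-0.85,0,0,-3.4,-0.85,0,0,-3.4,-0.85,0,1,-3.4,-0.85,0,1,-3.4,-0.85,0,1,-3.4,-0.85,0,1,-3.4,-0.85,0,1,-3.4,-0.85,0,1,-0.8,-0.3,0]
}}

```text
time_s: 6.1
ee_pos: [470.9, -169.2, 148.8]
ee_rot: [-69.7, 89.9, -57.3]
force: [0.8, -0.3, 0.2]
gripper_width: 55.2
```

Emit:
{"method": "jog_arm", "body": {
  "plan": [1.5,0,0,0,1.5,0,0,0,0,0,0,0]
}}

```text
time_s: 6.35
ee_pos: [468.7, -164.3, 116.5]
ee_rot: [142.6, 89.6, 155.1]
force: [-1.1, -0.1, -1.0]
gripper_width: 55.4
```

```bash
python3 plan.py 471 -165.6 28.5 102.7; python3 - <<'E'
from h import *
crop(env.grab_frame("side"),200,230,110,90,7,"s5.png");crop(env.grab_frame("top"),300,160,110,110,6,"t5.png")
E
```

```text
t 6.35 pos [ 468.7 -164.3  116.5] y-head 102.5 F [-1.1 -0.1 -1. ] w 55.4 q [ -21.   18.  110.    0.   53. -123.]
delta cm [ 8.8  -0.21  0.24] turn units -0.03 deg 0.2
```

View pics/s5.png

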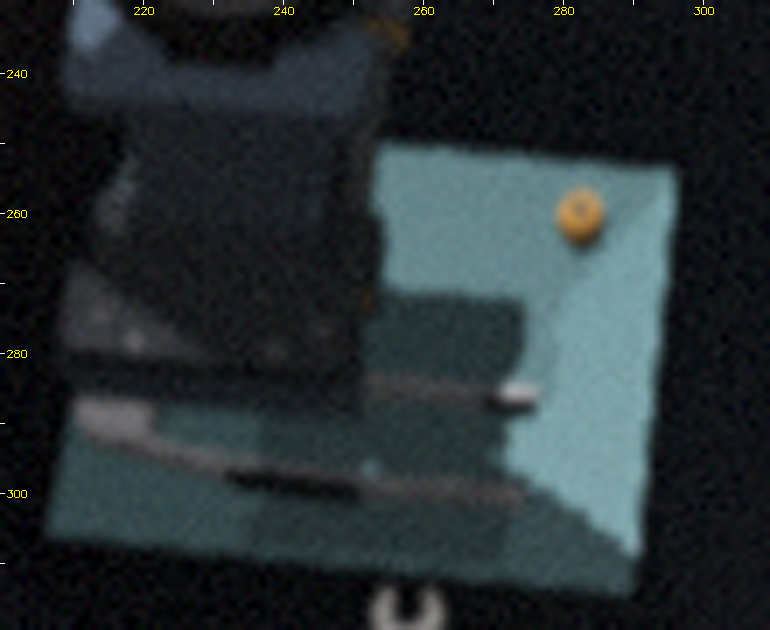

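View pics/t5.png

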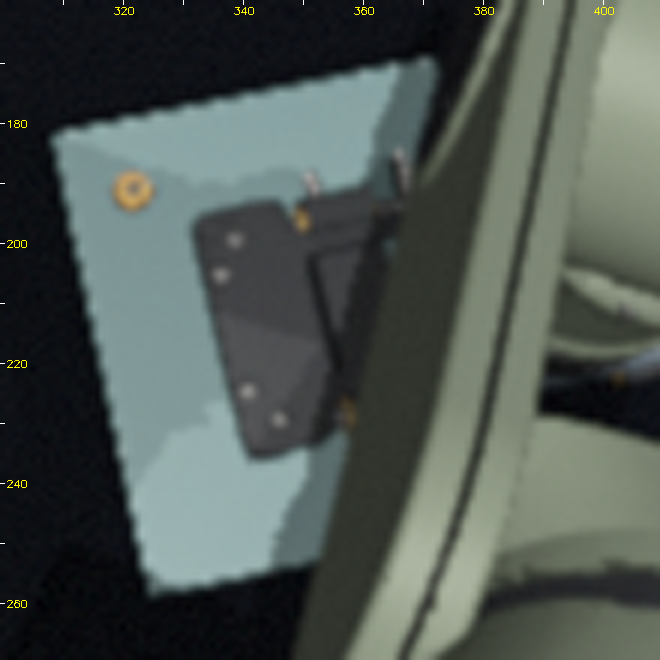

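Emit:
{"method": "jog_arm", "body": {
  "plan": [2,0,0,0,2,0,0,0,2,0,0,0,1,0,0,0,0.5,0,0,0,0,0,0,0,0,0,0,0]
}}

```text
time_s: 7.03
ee_pos: [471.7, -165.4, 44.8]
ee_rot: [-29.9, 89.9, -17.2]
force: [1.0, 0.4, 0.5]
gripper_width: 55.3
```

```bash
python3 plan.py 471 -165.6 28.5 102.7; python3 - <<'E'
from h import *
crop(env.grab_frame("side"),200,230,110,90,7,"s6.png")
E
```

```text
t 7.03 pos [ 471.7 -165.4   44.8] y-head 102.66 F [1.  0.4 0.5] w 55.3 q [ -21.   24.  114.    0.   42. -123.]
delta cm [ 1.63 -0.   -0.07] turn units -0.01 deg 0.04
```

View pics/s6.png

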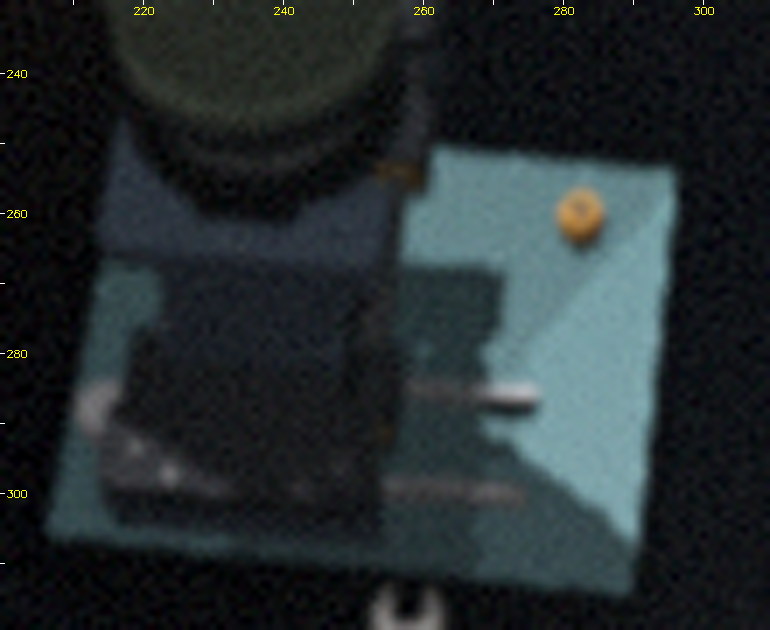

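Emit:
{"method": "jog_arm", "body": {
  "plan": [0.8,0,0,0,0.5,0,0,0,0.3,0,0,0,0,0,0,0,0,0,0,0,0,0,0,0]
}}

```text
time_s: 7.58
ee_pos: [470.9, -165.3, 27.8]
ee_rot: [120.7, 90.0, 133.4]
force: [0.3, 0.2, 0.3]
gripper_width: 55.0
```

Emit:
{"method": "jog_arm", "body": {
  "plan": [0,0,0,0,0,0,0,0,0,0,0,0,0,0,0,0,0,0,0,0],
  "claw": 3.7,
  "newtons": 15
}}

```text
time_s: 8.0
ee_pos: [471.0, -165.3, 28.0]
ee_rot: [11.9, 90.0, 24.5]
force: [0.6, 0.2, 0.8]
gripper_width: 36.9
```

```bash
python3 plan.py 471 -165.6 28.5 102.7; python3 - <<'E'
from h import *
crop(env.grab_frame("side"),200,230,110,90,7,"s7.png")
E
```

```text
t 8.0 pos [ 471.  -165.3   28. ] y-head 102.65 F [0.6 0.2 0.8] w 36.9 q [ -21.   25.  115.    0.   40. -123.]
delta cm [-0.05 -0.03 -0.  ] turn units -0.01 deg 0.05
```

View pics/s7.png

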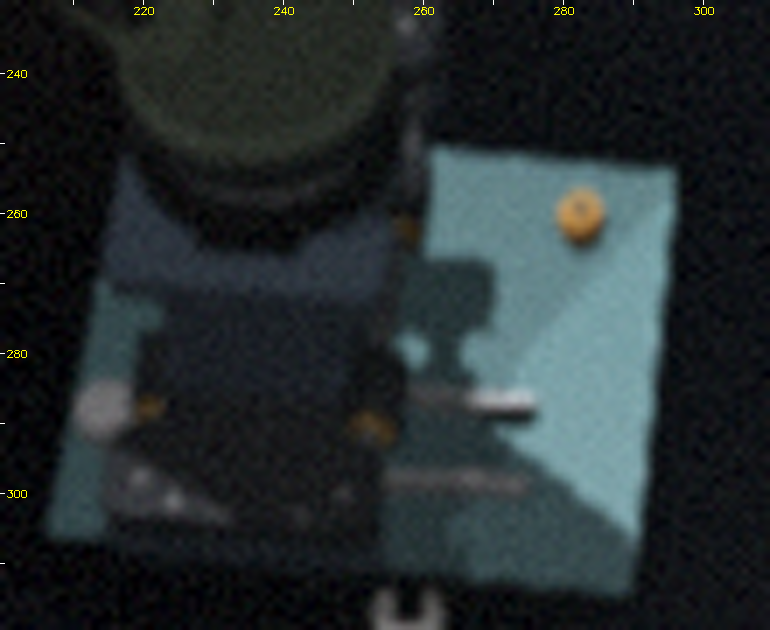

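Emit:
{"method": "jog_arm", "body": {
  "plan": [-0.5,0,0,0,-1,0,0,0,-1.5,0,0,0,-1,0,0,0,0,0,0,0,0,0,0,0]
}}

```text
time_s: 8.55
ee_pos: [471.4, -165.5, 68.8]
ee_rot: [-30.6, 89.9, -17.9]
force: [-0.3, 0.1, -0.1]
gripper_width: 37.0
```

```bash
python3 plan.py 467.7 -79.5 68 102.7; python3 - <<'E'
from h import *
crop(env.grab_frame("side"),200,230,110,90,7,"s8.png")
E
```

```text
t 8.55 pos [ 471.4 -165.5   68.8] y-head 102.65 F [-0.3  0.1 -0.1] w 37.0 q [ -21.   22.  113.    0.   45. -123.]
delta cm [0.08 8.47 1.52] turn units -0.01 deg 0.05
```

View pics/s8.png

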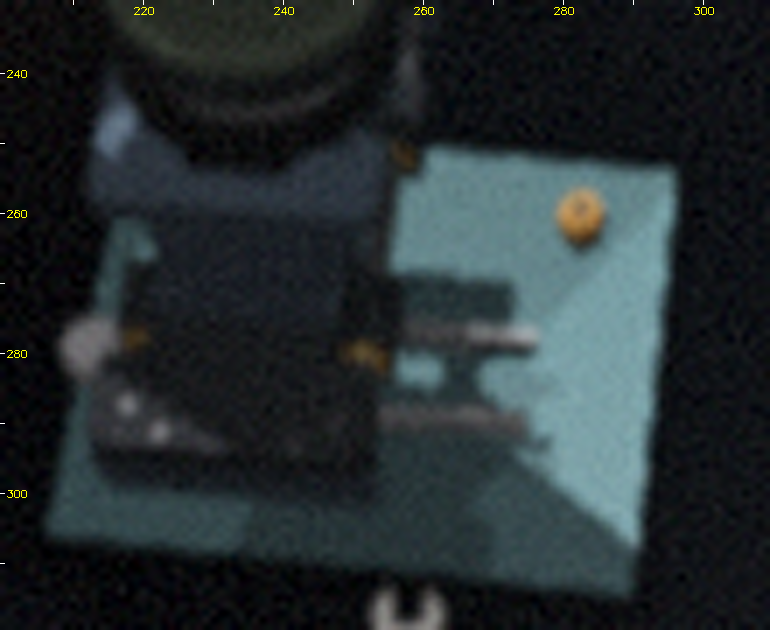

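Emit:
{"method": "jog_arm", "body": {
  "plan": [0,1,0.2,0,0,2,0.4,0,0,2.5,0.4,0,0,2,0.4,0,0,0.97,0.15,0,0,0,0,0,0,0,0,0,0,0,0,0]
}}

```text
time_s: 9.27
ee_pos: [467.7, -79.7, 67.8]
ee_rot: [-69.4, 90.0, -56.8]
force: [-0.4, -0.3, -0.3]
gripper_width: 36.7
```

```bash
python3 plan.py 467.7 -79.5 28.5 102.7; python3 - <<'E'
from h import *
crop(env.grab_frame("side"),210,210,110,90,7,"s9.png");crop(env.grab_frame("top"),290,150,90,90,7,"t9.png")
E
```

```text
t 9.27 pos [467.7 -79.7  67.8] y-head 102.65 F [-0.4 -0.3 -0.3] w 36.7 q [ -11.   20.  116.   -0.   44. -114.]
delta cm [3.93 0.02 0.01] turn units -0.01 deg 0.05
```

View pics/s9.png

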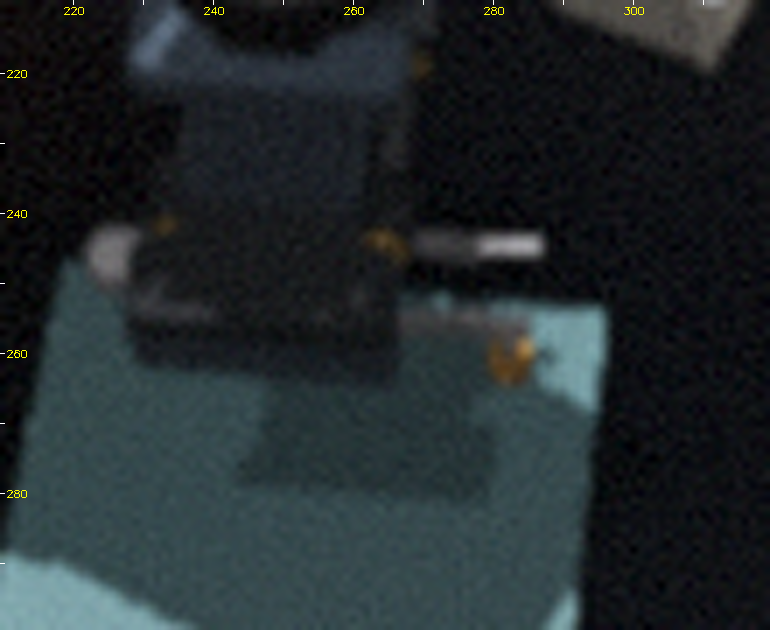

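View pics/t9.png

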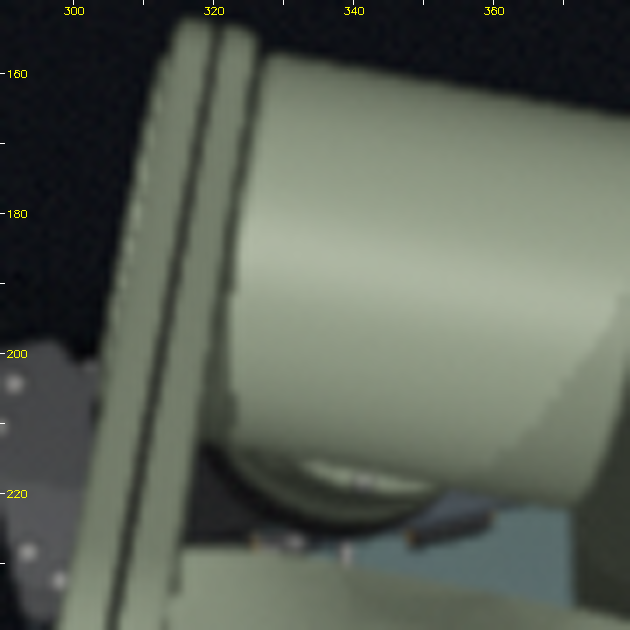

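```bash
python3 - <<'E'
from h import *
for z in (48,52):
    a=px("side",287.2,244.4,z);b=px("side",285.2,255.2,z);c=(a+b)/2; print(a.round(1),b.round(1),c.round(1), (c-8*np.array([.976,.219,0])).round(1))
E
```

```text
[533.2 -46.4  48. ] [537.4 -74.5  48. ] [535.3 -60.4  48. ] [527.5 -62.2  48. ]
[533.9 -48.9  52. ] [538.1 -76.8  52. ] [536.  -62.9  52. ] [528.2 -64.6  52. ]
```

Emit:
{"method": "jog_arm", "body": {
  "plan": [0.8,-0.03,0.05,0,1,0,0,0,1,0,0,0,0.7,0,0,0,0.4,0,0,0,0,0,0,0,0,0,0,0]
}}

```text
time_s: 9.95
ee_pos: [468.1, -79.6, 28.8]
ee_rot: [137.2, 90.0, 149.9]
force: [-0.2, -0.3, -0.3]
gripper_width: 37.0
```

```bash
python3 plan.py 467.7 -79.5 28.5 102.7; python3 - <<'E'
from h import *
crop(env.grab_frame("side"),250,230,60,50,12,"s10.png")
E
```

```text
t 9.95 pos [468.1 -79.6  28.8] y-head 102.64 F [-0.2 -0.3 -0.3] w 37.0 q [ -11.   24.  118.    0.   38. -114.]
delta cm [ 0.03  0.02 -0.04] turn units -0.01 deg 0.06
```

View pics/s10.png

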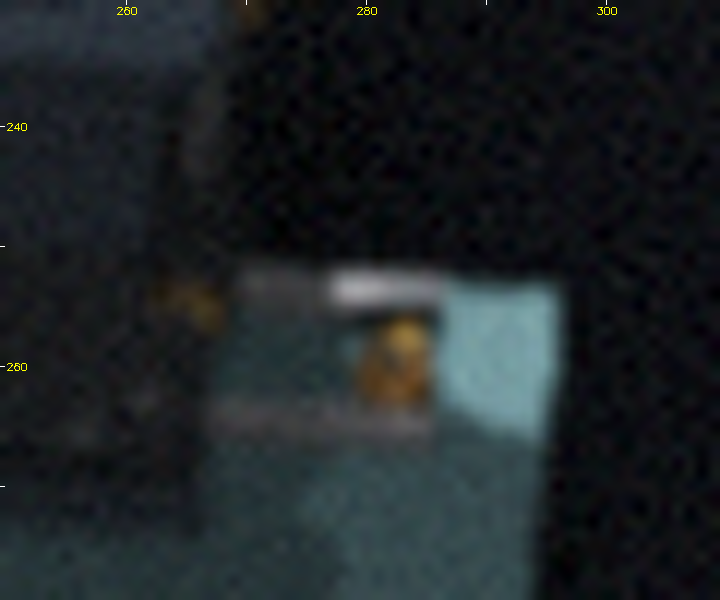

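Emit:
{"method": "jog_arm", "body": {
  "plan": [0,0,0,0,0,0,0,0,0,0,0,0,0,0,0,0],
  "claw": 2.8,
  "newtons": 20
}}

```text
time_s: 10.33
ee_pos: [468.3, -79.5, 29.2]
ee_rot: [-19.4, 89.9, -6.7]
force: [-0.1, -0.3, -0.5]
gripper_width: 31.8
```

Emit:
{"method": "jog_arm", "body": {
  "plan": [-0.3,0,0,0,-0.7,0,0,0,-1,0,0,0,-1,0,0,0,-1,0,0,0,0,0,0,0]
}}

```text
time_s: 10.83
ee_pos: [469.4, -79.7, 71.0]
ee_rot: [-22.6, 89.8, -10.0]
force: [0.7, -0.5, -0.3]
gripper_width: 31.4
```

```bash
python3 plan.py 485.1 188.7 150 102.7; python3 - <<'E'
from h import *
crop(env.grab_frame("side"),240,200,70,70,9,"s11.png")
E
```

```text
t 10.83 pos [469.4 -79.7  71. ] y-head 102.66 F [ 0.7 -0.5 -0.3] w 31.4 q [ -11.   20.  116.    0.   44. -114.]
delta cm [-7.91 25.83  7.44] turn units -0.01 deg 0.04
```

View pics/s11.png

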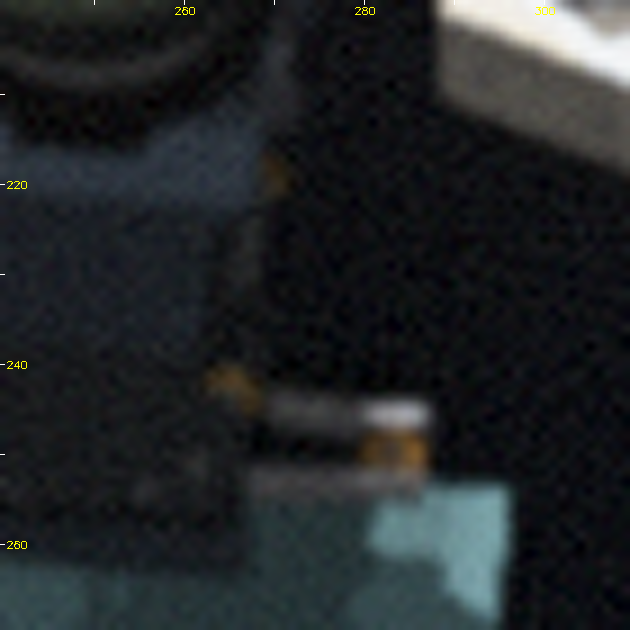

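Emit:
{"method": "jog_arm", "body": {
  "plan": [-1.5,0,0,0,-2.5,0.8,0.2,0,-2.5,1.6,0.5,0,-1.4,2.4,0.7,0,0,2.8,0.8,0,0,3,0.85,0,0,3,0.85,0,0,3,0.85,0,0,3,0.85,0,0,2.8,0.8,0,0,2,0.6,0,0,1.2,0.4,0]
}}

```text
time_s: 11.88
ee_pos: [483.8, 188.7, 147.4]
ee_rot: [147.8, 90.0, 160.6]
force: [0.8, -0.1, 0.1]
gripper_width: 31.2
```

Emit:
{"method": "jog_arm", "body": {
  "plan": [0,0,0,0,0,0,0,0]
}}

```text
time_s: 12.05
ee_pos: [483.8, 186.3, 147.4]
ee_rot: [-151.9, 89.9, -139.2]
force: [-0.6, -0.1, -0.5]
gripper_width: 31.1
```

```bash
python3 plan.py 485.1 188.7 120 102.7; python3 - <<'E'
from h import *
crop(env.grab_frame("side"),265,90,100,90,7,"s12.png");crop(env.grab_frame("top"),150,120,110,100,6,"t12.png")
E
```

```text
t 12.05 pos [483.8 186.3 147.4] y-head 102.73 F [-0.6 -0.1 -0.5] w 31.1 q [ 20.  18. 105.  -0.  58. -83.]
delta cm [2.74 0.2  0.18] turn units 0.0 deg -0.03
```

View pics/s12.png

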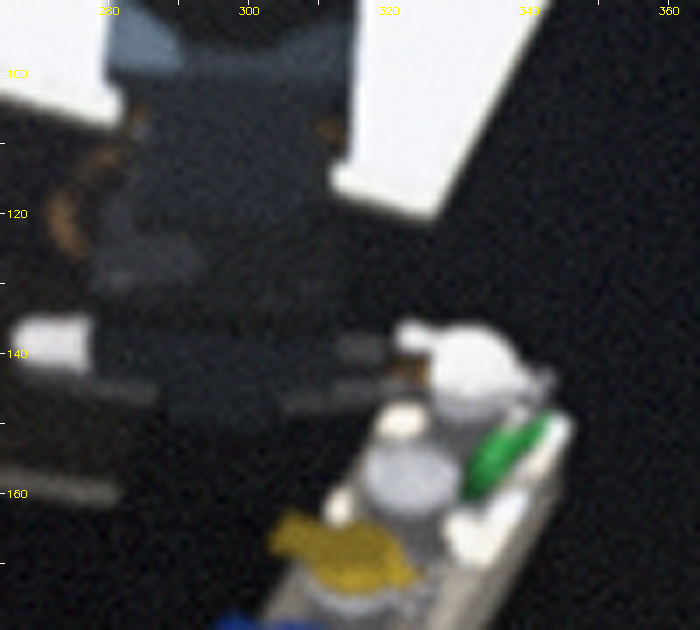

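View pics/t12.png

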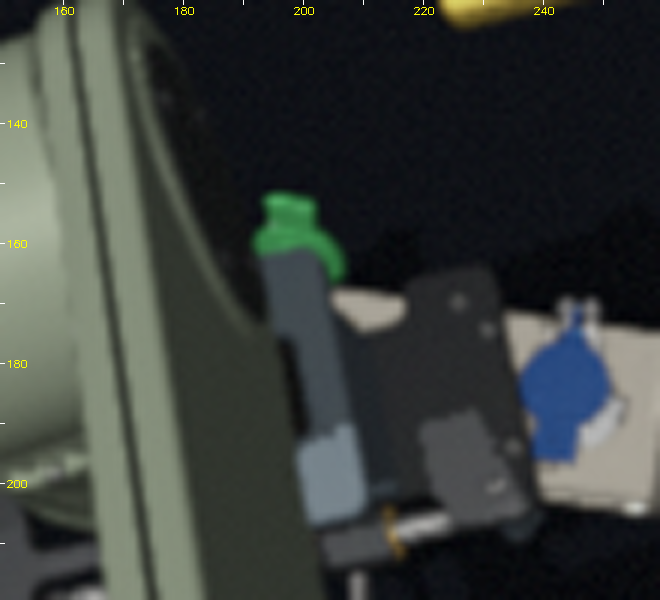

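```bash
python3 - <<'E'
from plan import *
u=np.array([.976,.22,0]); q,M,s=rot()
print(q)
for z in (115,121,127): print(z,px("side",323,142.3,z).round(1))
g=q+[0,0,-26]
print("nut exp",(g+63*u+[0,0,6]).round(1),proj("side",g+63*u+[0,0,6]),"spine",proj("side",g-72*u+[0,0,14]),proj("side",g-72*u),"tipend",proj("side",g+71*u+[0,0,5]))
print("mouth",px("side",265+412/7,90+475/7,82), proj("side",(546.6,202.5,82)))
E
```

```text
[483.82225603 185.41532669 147.66011882]
115 [540.4 215.6 115. ]
121 [541.5 209.9 121. ]
127 [542.7 204.2 127. ]
nut exp [545.3 199.3 127.7] (np.float64(323.56556413438767), np.float64(143.77905141903682)) spine (np.float64(266.4599535459064), np.float64(137.71919797916775)) (np.float64(266.5812409136265), np.float64(141.8901673713513)) tipend (np.float64(326.9367274996055), np.float64(144.29451519839787))
mouth [549.66931699 197.54770579  82.        ] (np.float64(323.1603336066138), np.float64(156.12979695234714))
```

Emit:
{"method": "jog_arm", "body": {
  "plan": [0.6,0.1,0.1,0,0.9,0,0,0,0.9,0,0,0,0.6,0,0,0,0,0,0,0,0,0,0,0,0,0,0,0]
}}

```text
time_s: 12.73
ee_pos: [485.1, 187.7, 117.9]
ee_rot: [20.7, 90.0, 33.3]
force: [0.2, 0.1, 0.3]
gripper_width: 31.4
```

```bash
python3 plan.py 485.2 188 117 102.7; python3 - <<'E'
from h import *
crop(env.grab_frame("side"),285,110,75,70,10,"s13.png")
E
```

```text
t 12.73 pos [485.1 187.7 117.9] y-head 102.65 F [0.2 0.1 0.3] w 31.4 q [ 20.  20. 107.   0.  53. -83.]
delta cm [0.09 0.02 0.02] turn units -0.01 deg 0.05
```

View pics/s13.png

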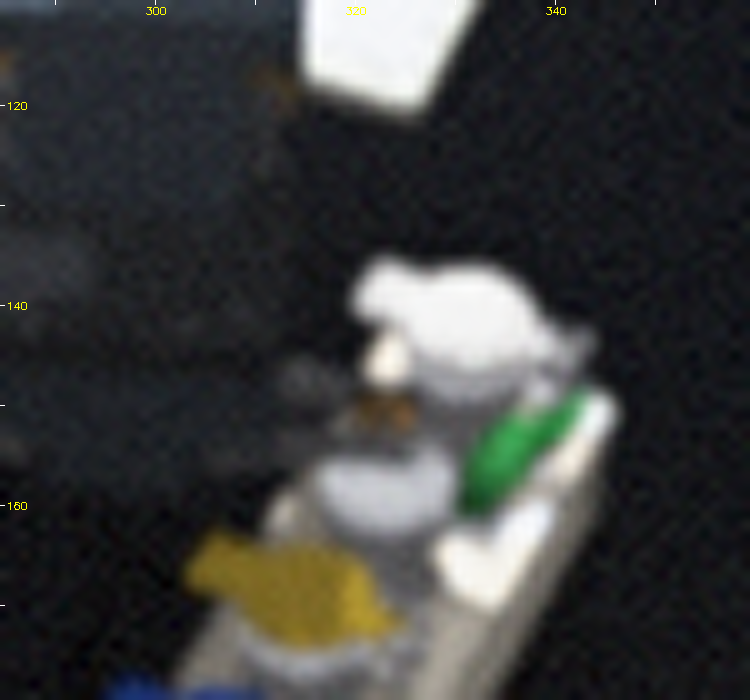

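```bash
python3 - <<'E'
from plan import *
print(proj("side",(546.6,201.5,98)),[px("side",323,150.7,z).round(1) for z in (96,98,101)])
im=cv2.imread("pics/side0.png")
f=env.grab_frame("side")
# overlay model of rim circle outer/inner at z=82, z=75
t=np.linspace(0,2*np.pi,24,endpoint=False)
pts=[proj("side",(546.8+14.5*np.cos(a),202.2+14.5*np.sin(a),82)) for a in t]+[proj("side",(547+13*np.cos(a),202.2+13*np.sin(a),82)) for a in t]
crop(f,305,130,50,45,15,"s14.png",pts)
s4=cv2.imread("pics/s4.png")[:,:,::-1]
E
```

```text
(np.float64(323.4954849219974), np.float64(151.89194559263794)) [array([544.1, 206.8,  96. ]), array([544.5, 204.9,  98. ]), array([545. , 202.1, 101. ])]
```

View pics/s14.png

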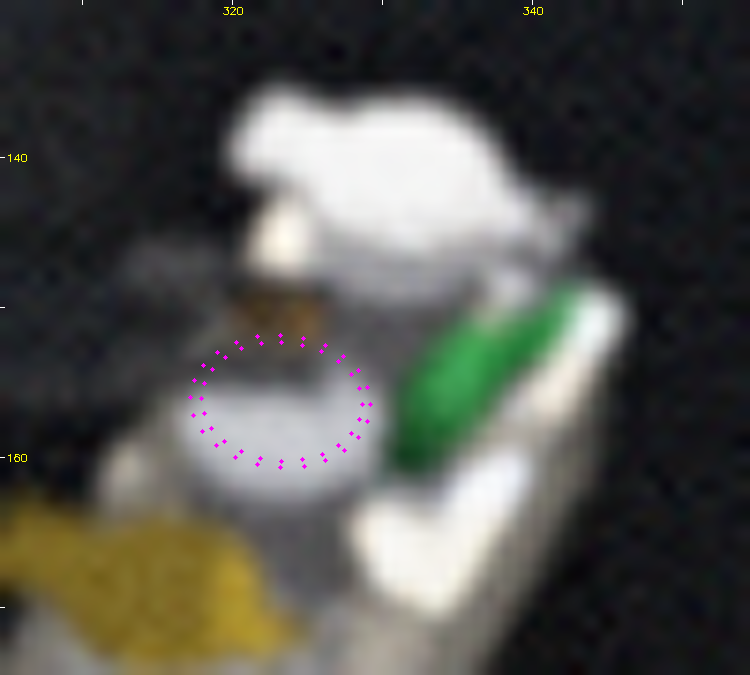

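Emit:
{"method": "jog_arm", "body": {
  "plan": [0.3,0,0.05,0,0.2,0,0,0,0,0,0,0,0,0,0,0]
}}

```text
time_s: 13.17
ee_pos: [485.3, 187.9, 112.8]
ee_rot: [173.3, 90.0, -174.1]
force: [0.3, 0.2, -0.3]
gripper_width: 31.4
```

Emit:
{"method": "jog_arm", "body": {
  "plan": [0,0,0,0,0,0,0,0,0,0,0,0,0,0,0,0,0,0,0,0],
  "claw": 3.7
}}

```text
time_s: 13.58
ee_pos: [485.4, 187.9, 113.0]
ee_rot: [17.5, 90.0, 30.2]
force: [-0.5, 0.1, -1.4]
gripper_width: 36.9
```

```bash
python3 plan.py 485.2 188 117 102.7; python3 - <<'E'
from h import *
crop(env.grab_frame("side"),295,120,60,60,12,"s15.png")
E
```

```text
t 13.58 pos [485.4 187.9 113. ] y-head 102.66 F [-0.5  0.1 -1.4] w 36.9 q [ 20.  20. 107.   0.  53. -83.]
delta cm [-0.4   0.02 -0.02] turn units -0.01 deg 0.04
```

View pics/s15.png

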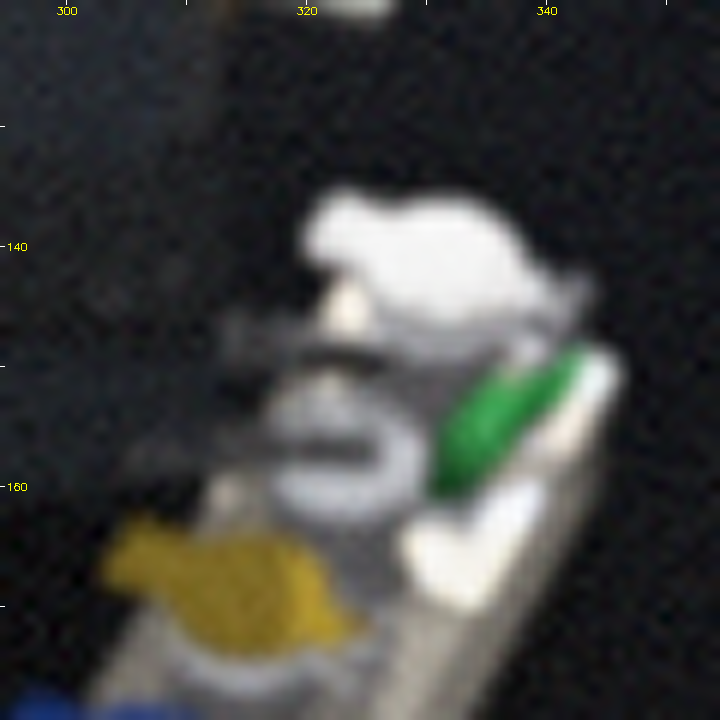

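Emit:
{"method": "jog_arm", "body": {
  "plan": [-1.5,0,0,0,-2.2,-0.5,-0.1,0,-1,-1.5,-0.4,0,0,-2.6,-0.65,0,0,-3.2,-0.8,0,0,-3.4,-0.85,0,0,-3.4,-0.85,0,0,-3.4,-0.85,0,0,-3.4,-0.85,0,0,-3.4,-0.85,0,0,-3.2,-0.8,0,0,-2.4,-0.6,0]
}}

```text
time_s: 14.63
ee_pos: [477.6, -127.9, 160.1]
ee_rot: [-67.6, 90.0, -55.0]
force: [0.8, 0.3, -0.7]
gripper_width: 36.7
```

Emit:
{"method": "jog_arm", "body": {
  "plan": [1,-1.4,-0.3,0,2,0,0,0,2,0,0,0,1,0,0,0,0,0,0,0]
}}

```text
time_s: 15.05
ee_pos: [476.4, -139.3, 97.9]
ee_rot: [148.5, 89.7, 161.1]
force: [0.1, 0.4, 0.3]
gripper_width: 37.0
```

```bash
python3 plan.py 478 -140 29 102.7; python3 - <<'E'
from h import *
t=env.grab_frame("top");s=env.grab_frame("side")
crop(s,265,120,100,90,7,"s16.png");crop(t,155,140,110,70,7,"t16.png");crop(s,200,220,110,90,7,"s16b.png")
E
```

```text
t 15.05 pos [ 476.4 -139.3   97.9] y-head 102.64 F [0.1 0.4 0.3] w 37.0 q [ -18.   19.  111.    0.   50. -120.]
delta cm [ 6.89 -0.12  0.17] turn units -0.01 deg 0.06
```

View pics/s16.png

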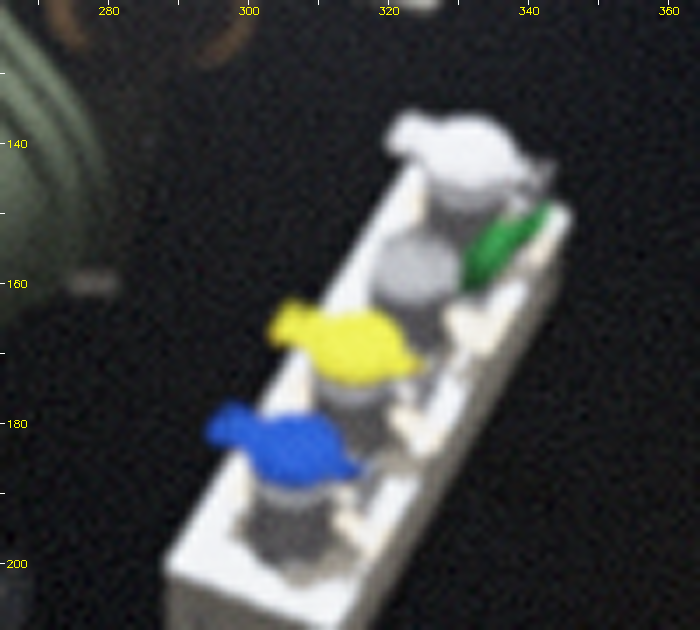

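View pics/t16.png

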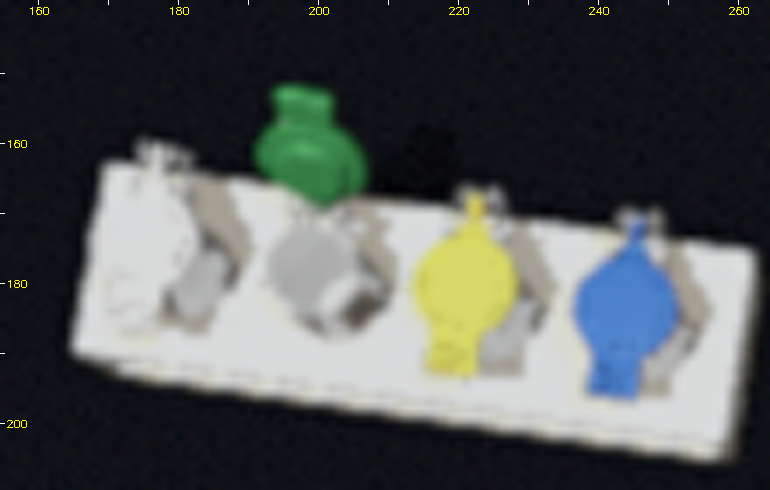

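View pics/s16b.png

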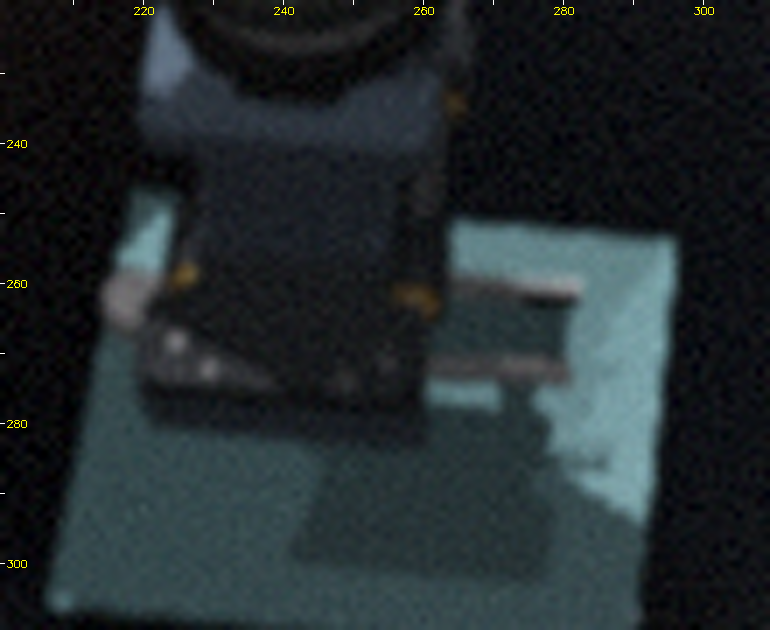

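Emit:
{"method": "jog_arm", "body": {
  "plan": [1.5,0,0,0,2,0,0,0,1.5,0,0,0,1,0,0,0,0.4,0,0,0,0.3,0,0,0,0,0,0,0,0,0,0,0]
}}

```text
time_s: 15.82
ee_pos: [478.6, -139.9, 33.6]
ee_rot: [-27.3, 89.9, -14.7]
force: [-0.6, -0.0, -1.6]
gripper_width: 36.6
```

```bash
python3 plan.py 478 -140 28.5 102.7; python3 - <<'E'
from h import *
print(proj("top",(546,201,12)),proj("top",(547,202,88)))
crop(env.grab_frame("side"),200,220,110,90,7,"s17.png");
E
```

```text
t 15.82 pos [ 478.6 -139.9   33.6] y-head 102.66 F [-0.6 -0.  -1.6] w 36.6 q [ -18.   25.  115.    0.   40. -120.]
delta cm [ 0.51  0.   -0.07] turn units -0.01 deg 0.04
(np.float64(206.53099008082424), np.float64(184.49052560950784)) (np.float64(198.48063735326892), np.float64(177.3331195311439))
```

View pics/s17.png

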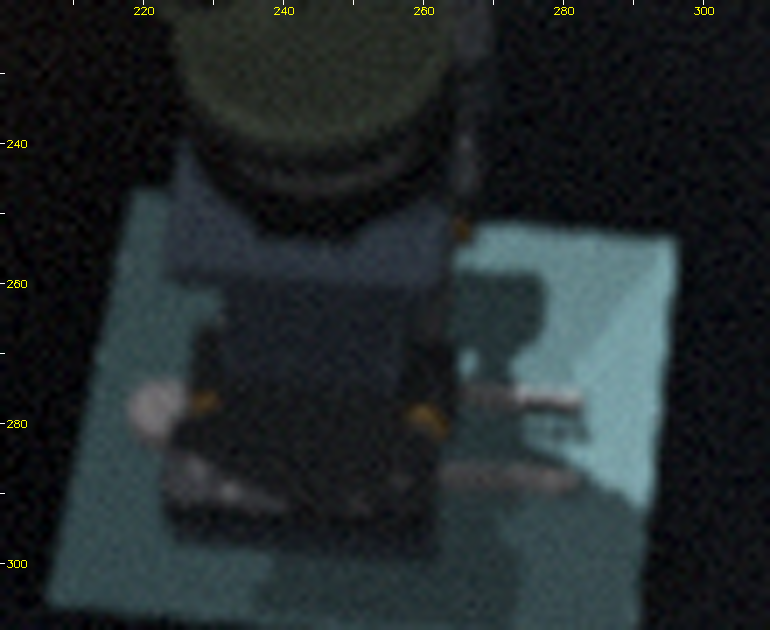

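Emit:
{"method": "jog_arm", "body": {
  "plan": [0.3,0,0,0,0.15,0,0,0,0.05,0,0,0,0,0,0,0,0,0,0,0]
}}

```text
time_s: 16.28
ee_pos: [478.0, -139.7, 27.9]
ee_rot: [113.8, 90.0, 126.5]
force: [-0.8, -0.5, -0.5]
gripper_width: 37.3
```

Emit:
{"method": "jog_arm", "body": {
  "plan": [0,0,0,0,0,0,0,0,0,0,0,0,0,0,0,0],
  "claw": 5.5
}}

```text
time_s: 16.62
ee_pos: [478.0, -139.7, 28.0]
ee_rot: [-1.6, 90.0, 11.0]
force: [-0.4, -0.0, -0.8]
gripper_width: 54.7
```

Emit:
{"method": "jog_arm", "body": {
  "plan": [-0.5,0,0,0,-1,0,0,0,-2,0,0,0,-3,0,0,0,-3,0,0,0,-2,0,0,0]
}}

```text
time_s: 17.12
ee_pos: [479.0, -140.0, 146.6]
ee_rot: [-29.1, 89.8, -16.5]
force: [1.2, -0.3, -0.2]
gripper_width: 55.0
```

```bash
python3 plan.py 478 -140 160 81.8; python3 - <<'E'
from h import *
t=env.grab_frame("top");s=env.grab_frame("side")
crop(s,200,220,110,90,7,"s18.png");crop(t,160,140,60,60,12,"t18.png")
E
```

```text
t 17.12 pos [ 479.  -140.   146.6] y-head 102.65 F [ 1.2 -0.3 -0.2] w 55.0 q [ -18.   16.  107.    0.   56. -120.]
delta cm [-1.35  0.02 -0.09] turn units 3.48 deg -20.85
```

View pics/s18.png

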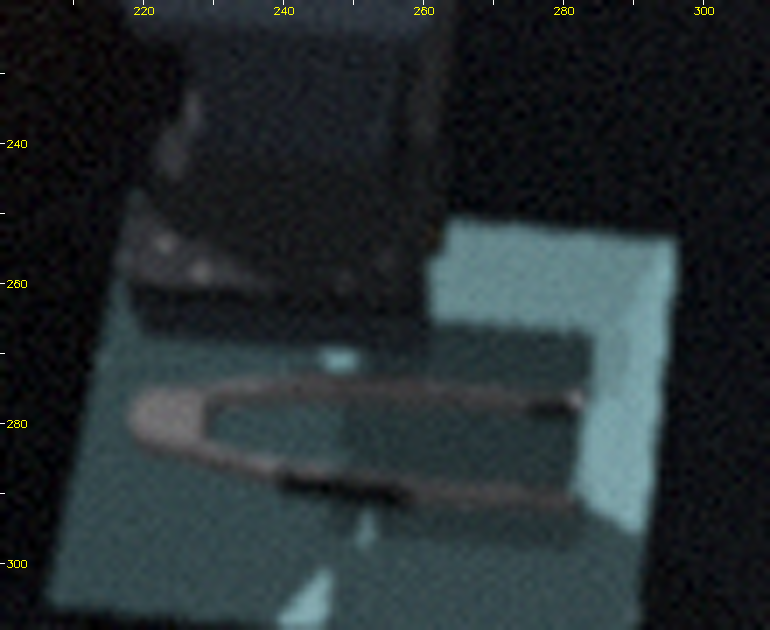

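View pics/t18.png

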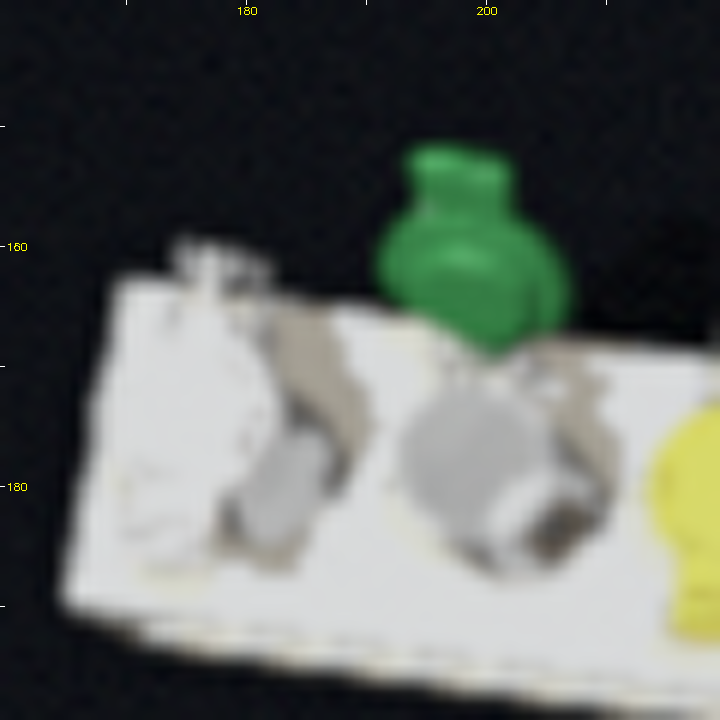

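Emit:
{"method": "jog_arm", "body": {
  "plan": [-1.5,0,0,0.5,-2,0,0,1,-1.5,0,0,1,-0.5,0,0,0.98,0,0,0,0],
  "claw": 0,
  "newtons": 10
}}

```text
time_s: 17.63
ee_pos: [478.4, -139.8, 199.1]
ee_rot: [-6.3, 89.9, -14.6]
force: [-0.3, 0.6, -0.3]
gripper_width: 24.8
```

```bash
python3 plan.py 616.3 192 200 81.8; python3 - <<'E'
from h import *
print(px("top",199.1,177.4,82),px("top",198.3,152.6,121))
th=np.radians(-8.2);X=np.array([np.cos(th),np.sin(th),0])
h=np.array([547,202,82])+18*X
for r,z in ((24.4,41.4),):print(h+r*X+[0,0,z])
E
```

```text
t 17.63 pos [ 478.4 -139.8  199.1] y-head 81.68 F [-0.3  0.6 -0.3] w 24.8 q [-18.  13. 103.   0.  64. -99.]
delta cm [-0.08 34.83  8.85] turn units -0.02 deg 0.12
[548.11311463 202.0990077   82.        ] [592.37329253 195.94715022 121.        ]
[588.96651219 195.95253321 123.4       ]
```

Emit:
{"method": "jog_arm", "body": {
  "plan": [0,1.5,0.4,0,0,3,0.75,0,0,3.3,0.85,0,0,3.3,0.85,0,0,3.3,0.85,0,0,3.3,0.85,0,0,3.3,0.85,0,0,3.3,0.85,0,0,3.3,0.85,0,0,3.3,0.85,0,0,2.6,0.65,0,0,1.3,0.25,0]
}}

```text
time_s: 18.63
ee_pos: [615.7, 195.0, 196.3]
ee_rot: [172.2, 89.9, 164.3]
force: [-0.0, -0.2, -0.0]
gripper_width: 0.1
```

Emit:
{"method": "jog_arm", "body": {
  "plan": [0.5,0,0,0,1,0,0,0,0,0,0,0,0,0,0,0]
}}

```text
time_s: 18.97
ee_pos: [614.1, 190.1, 181.6]
ee_rot: [-148.6, 89.8, -156.9]
force: [0.5, -0.2, 0.2]
gripper_width: 0.5
```

```bash
python3 plan.py 616.3 192 132 81.8; python3 - <<'E'
from h import *
t=env.grab_frame("top");s=env.grab_frame("side")
crop(s,275,80,110,100,6,"s19.png");crop(t,150,110,110,100,6,"t19.png")
E
```

```text
t 18.97 pos [614.1 190.1 181.6] y-head 81.71 F [ 0.5 -0.2  0.2] w 0.5 q [ 16.  27.  85.  -0.  69. -66.]
delta cm [4.96 0.23 0.2 ] turn units -0.01 deg 0.09
```

View pics/s19.png

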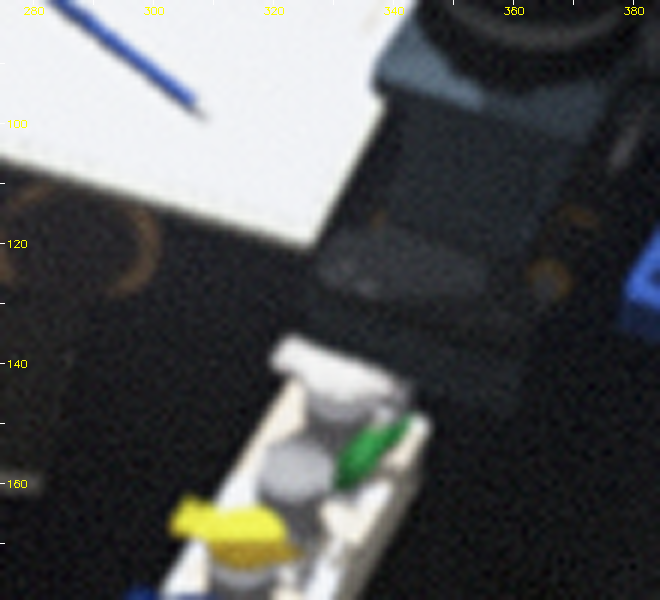

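View pics/t19.png

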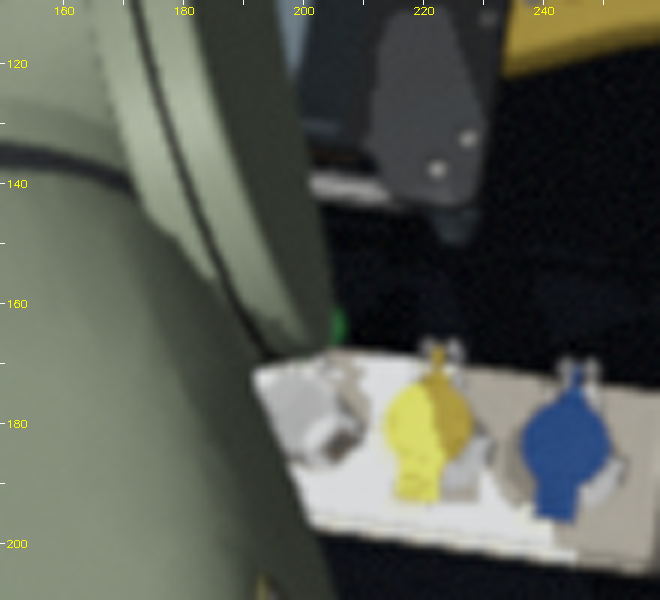

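```bash
python3 - <<'E'
from plan import *
q,M,s=rot(); y=M[:,1];z=M[:,2]
pts=[]
for h in (-25,0,54):
    for a in(-16,16):
        for b in (-13.5,13.5): pts.append(proj("side",q+[0,0,h]+a*z+b*y))
im=env.grab_frame("side").astype(float); im=(255*np.clip(im/255*1.0,0,1)**.45).astype(np.uint8)
crop(im,275,80,110,100,7,"s20.png",pts)
E
```

```text
(no output)
```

View pics/s20.png

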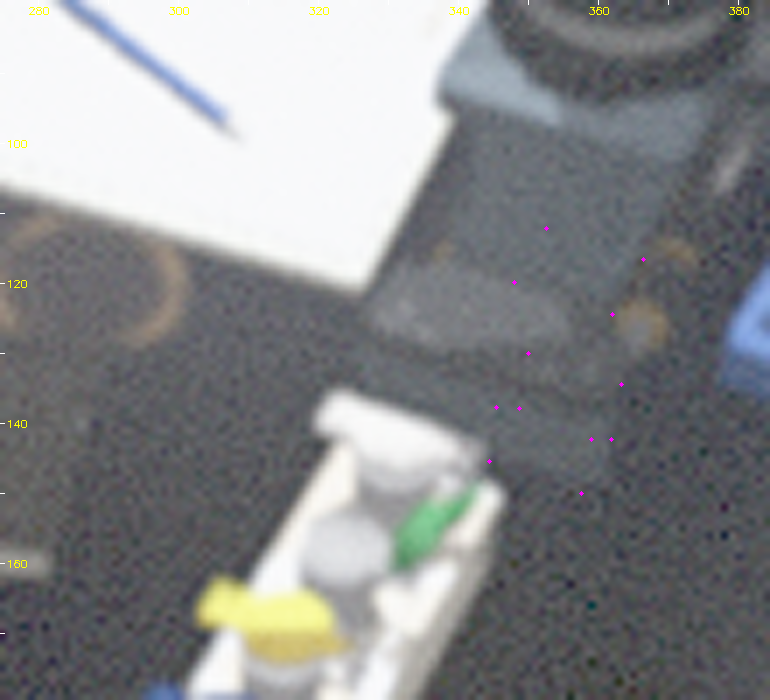

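Emit:
{"method": "jog_arm", "body": {
  "plan": [1,0,0,0,1.5,0,0,0,1.5,0,0,0,0.9,0,0,0,0,0,0,0,0,0,0,0]
}}

```text
time_s: 19.62
ee_pos: [615.2, 191.8, 133.6]
ee_rot: [-158.2, 90.0, -166.4]
force: [-0.2, 0.2, 0.8]
gripper_width: 0.6
```

```bash
python3 - <<'E'
from plan import *
go((616.3,192,132),81.8)
th=np.radians(-8.2);X=np.array([np.cos(th),np.sin(th),0])
h=np.array([547.5,202,82])+18*X
q,M,s=rot(); d=q-h; print("E X,z rel hinge",(d@X-16).round(1),(d[2]-25).round(1),"lateral",d@[-X[1],X[0],0])
crop(env.grab_frame("side"),285,100,80,80,9,"s21.png")
E
```

```text
t 19.62 pos [615.2 191.8 133.6] y-head 81.77 F [-0.2  0.2  0.8] w 0.6 q [ 16.  29.  89.   0.  63. -65.]
delta cm [0.16 0.03 0.11] turn units -0.01 deg 0.03
E X,z rel hinge 34.5 26.6 lateral -0.3978420460710026
```

View pics/s21.png

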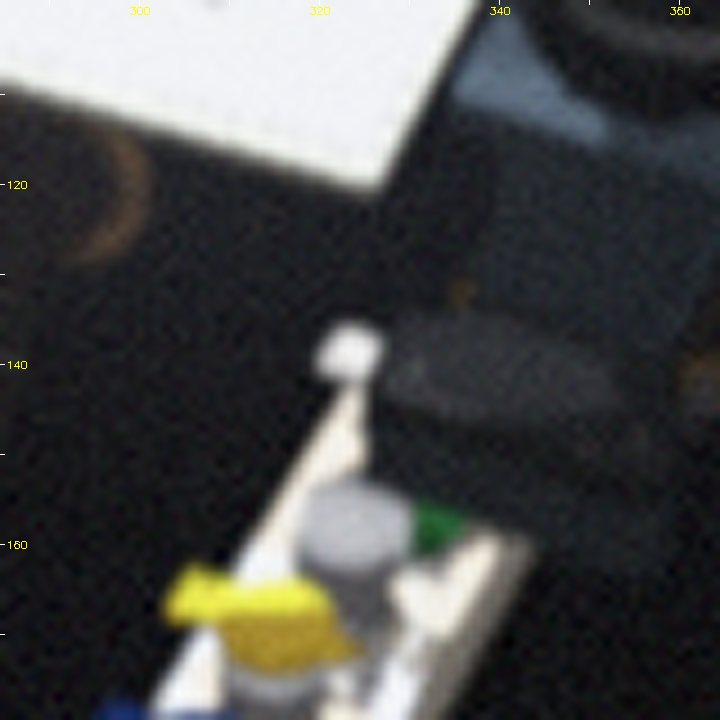

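Emit:
{"method": "jog_arm", "body": {
  "plan": [0,0,-0.4,0,0,0,-0.6,0,0,0,-0.6,0,0,0,-0.6,0,0,0,-0.65,0,0,0,-0.7,0,0.1,0,-0.7,0,0,0,0,0]
}}

```text
time_s: 20.33
ee_pos: [572.6, 198.4, 133.3]
ee_rot: [30.0, 89.9, 21.8]
force: [3.7, 0.0, 1.7]
gripper_width: 0.8
```

```bash
cat > e.py <<'E'
from plan import *
th=np.radians(-8.2);X=np.array([np.cos(th),np.sin(th),0])
h=np.array([547.5,202,82])+18*X
q,M,s=rot(); d=q-h; print("t",s["time_s"],"E X,z rel hinge",(d@X-16).round(1),(d[2]-25).round(1),"lateral",(d@[-X[1],X[0],0]).round(1),"F",np.round(s["force"],1),"w",s["gripper_width"].round(1))
E
python3 e.py; python3 - <<'E'
from h import *
crop(env.grab_frame("side"),285,100,80,80,9,"s22.png")
E
```

```text
Traceback (most recent call last):
  File "e.py", line 4, in <module>
    q,M,s=rot(); d=q-h; print("t",s["time_s"],"E X,z rel hinge",(d@X-16).round(1),(d[2]-25).round(1),"lateral",(d@[-X[1],X[0],0]).round(1),"F",np.round(s["force"],1),"w",s["gripper_width"].round(1))
                                                                                                                                                                          ^^^^^^^^^^^^^^^^^^^^^^^^
AttributeError: 'float' object has no attribute 'round'
```

View pics/s22.png

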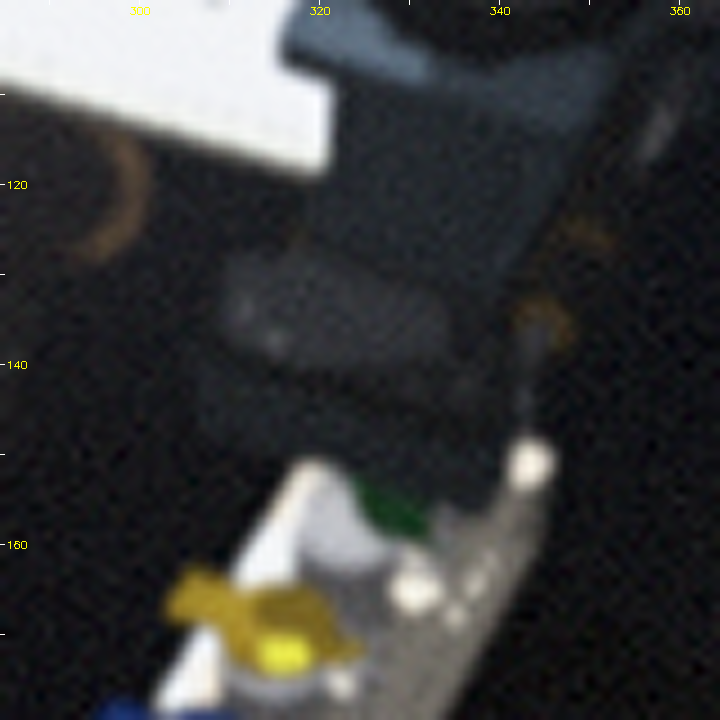

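Emit:
{"method": "jog_arm", "body": {
  "plan": [0.14,0,-0.33,0,0.17,0,-0.33,0,0.22,0,-0.28,0,0.24,0,-0.27,0,0,0,0,0]
}}

```text
time_s: 20.8
ee_pos: [561.3, 200.0, 125.2]
ee_rot: [46.2, 90.0, 37.9]
force: [4.4, 0.1, 4.3]
gripper_width: 0.5
```

```bash
sed -i 's/s\["gripper_width"\].round(1)/s["gripper_width"]/' e.py; python3 e.py
```

```text
t 20.8 E X,z rel hinge -20.1 18.2 lateral 0.0 F [4.4 0.1 4.3] w 0.5028630428346453
```

Emit:
{"method": "jog_arm", "body": {
  "plan": [0.19,0,-0.15,0,0.19,0,-0.14,0,0.2,0,-0.12,0,0.2,0,-0.1,0,0,0,0,0]
}}

```text
time_s: 21.22
ee_pos: [553.8, 200.2, 115.8]
ee_rot: [-160.1, 89.6, -168.4]
force: [-0.1, -0.1, -1.2]
gripper_width: 0.4
```

```bash
python3 e.py
```

```text
t 21.2167 E X,z rel hinge -27.5 8.8 lateral -0.9 F [-0.1 -0.1 -1.2] w 0.4335309264643366
```

Emit:
{"method": "jog_arm", "body": {
  "plan": [0.1,0,0,0,0.1,0,0,0,0.08,0,0,0,0,0,0,0,0,0,0,0]
}}

```text
time_s: 21.63
ee_pos: [556.1, 200.6, 114.5]
ee_rot: [-167.8, 90.0, -176.0]
force: [0.6, 0.3, 0.5]
gripper_width: 0.4
```

```bash
python3 e.py
```

```text
t 21.6333 E X,z rel hinge -25.3 7.5 lateral -0.2 F [0.6 0.3 0.5] w 0.37264766611503625
```

Emit:
{"method": "jog_arm", "body": {
  "plan": [0.1,0,0,0,0.07,0,0,0,0,0,0,0,0,0,0,0]
}}

```text
time_s: 21.97
ee_pos: [556.3, 200.6, 113.0]
ee_rot: [117.7, 90.0, 109.4]
force: [-0.9, -0.6, -0.7]
gripper_width: 0.5
```

Emit:
{"method": "jog_arm", "body": {
  "plan": [0.06,0,0,0,0.06,0,0,0,0,0,0,0]
}}

```text
time_s: 22.22
ee_pos: [556.3, 200.6, 112.8]
ee_rot: [29.9, 90.0, 21.7]
force: [-1.8, -1.1, 7.1]
gripper_width: 0.5
```

Emit:
{"method": "jog_arm", "body": {
  "plan": [0.07,0,0,0,0.05,0,0,0,0,0,0,0]
}}

```text
time_s: 22.47
ee_pos: [556.3, 200.6, 112.7]
ee_rot: [31.0, 89.9, 22.7]
force: [-3.5, -0.5, 12.2]
gripper_width: 0.5
```

Emit:
{"method": "jog_arm", "body": {
  "plan": [0.1,0,0,0,0,0,0,0]
}}

```text
time_s: 22.63
ee_pos: [556.3, 200.6, 112.7]
ee_rot: [30.3, 89.9, 22.0]
force: [-5.1, -1.9, 17.6]
gripper_width: 0.4
```

Emit:
{"method": "jog_arm", "body": {
  "plan": [-0.5,0,0,0,-1,0,0,0,-2.5,0,0,0,-3,0,0,0,-3,0,0,0,0,0,-2,0,0,1.5,-3,0,0,2,-3,0,0,2,-3,0,0,2,-3,0,0,2,-3,0,0,1,-1.5,0]
}}

```text
time_s: 23.63
ee_pos: [385.4, 332.8, 209.9]
ee_rot: [144.5, 89.9, 136.4]
force: [0.9, 0.2, -0.3]
gripper_width: 0.8
```

```bash
python3 e.py; python3 - <<'E'
from h import *
t=env.grab_frame("top");s=env.grab_frame("side")
crop(s,265,110,100,100,6,"s23.png");crop(t,155,140,110,70,7,"t23.png");cv2.imwrite("pics/t24.png",t[:,:,::-1]);cv2.imwrite("pics/s24.png",s[:,:,::-1])
E
```

```text
t 23.6333 E X,z rel hinge -213.1 102.9 lateral 106.3 F [ 0.9  0.2 -0.3] w 0.8053448209364948
```

View pics/s23.png

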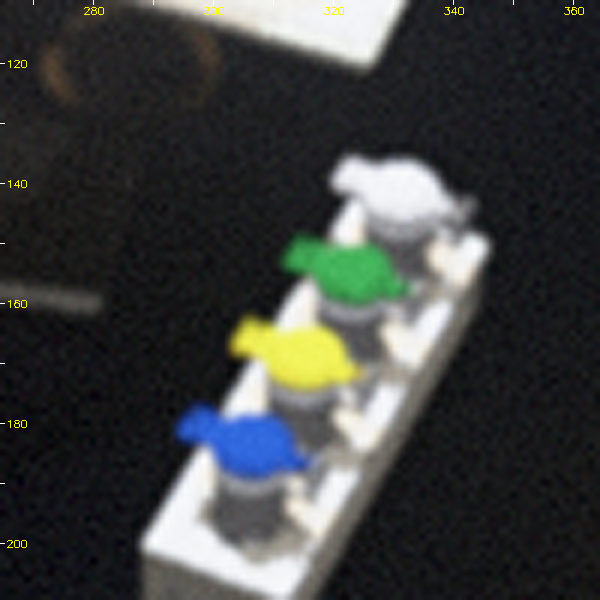

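View pics/t23.png

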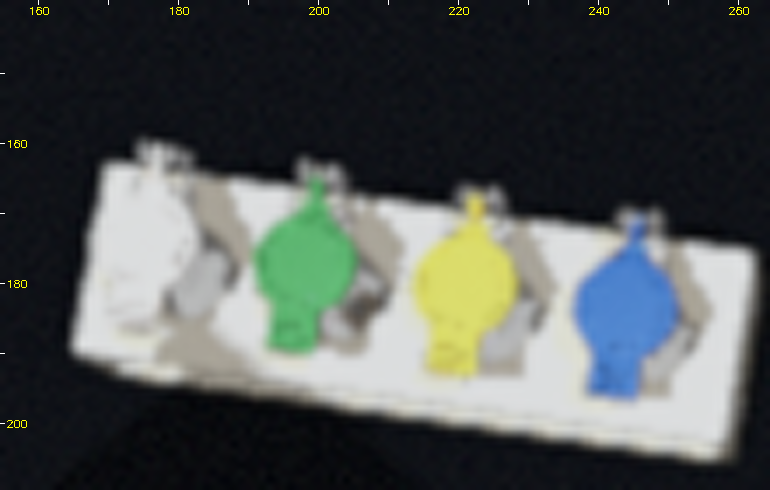

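View pics/t24.png

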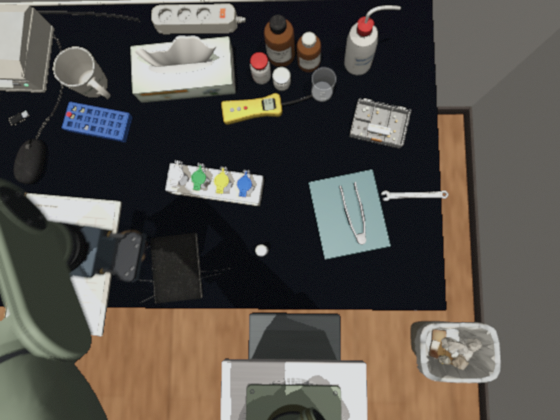

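View pics/s24.png

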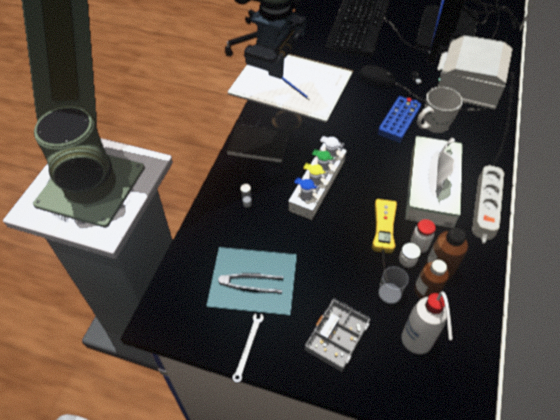

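Emit:
{"method": "jog_arm", "body": {
  "plan": [0,0,0,0,0,0,0,0,0,0,0,0,0,0,0,0]
}}

```text
time_s: 24.07
ee_pos: [389.1, 330.3, 209.5]
ee_rot: [-25.1, 90.0, -33.4]
force: [0.0, 0.1, 0.2]
gripper_width: 0.3
```

```bash
python3 - <<'E'
from workcell import env
print(env.job_done())
E
```

```text
the job is handed in; nothing more can be done
None
```

The nut is in the green-capped tube, the cap is snapped shut and the tongs are flat on the mat again. I handed the job in at about 24 s of the 64 s allowed.

- **Opening the cap:** I pinched the sides of the green tab, lifted it past its spring point and let it spring open.
- **Moving the nut:** I picked the nut up with the tongs and let it fall into the tube. The gripper's fingers never touched it.
- **Laying the tongs down:** They went back on the mat about 26 mm from where they started, nearer its middle.
- **Closing the cap:** I swung the cap over from behind until it snapped, then pressed down to confirm. The force readings never went above about 18 N.

In the last pictures:
- All four caps are shut.
- The nut's brown spot shows through the tube wall where the tube's floor should be.
- The tongs lie flat.
- The vial and spanner are in the same place in the image as at the start.

No check failed. One measurement disagreed: from the side view the tube mouth looked about 6 mm off my estimate, so I relied on the cap and top-view fits instead, and the nut went in.

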